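# Set a board carrier upright in the inspection stand

### The job

Take the large board carrier out of the slotted rack and put it in the upright inspection stand: tip its bottom edge into the stand's slot at an angle, under the two lamps, then straighten it until it rests fully home in the slot and flat back against the frame, component side still facing out, and let go. Leave the two small carriers standing in the rack and do not disturb the brush and the bottle.

Things in the scene. Friction and masses are not known exactly. Their poses are not given: they have to be found in the camera images.
- carrier_center (a point): Centre of the large carrier, the part to move: plate 170 wide x 110 high x 6 mm thick (0.2 kg) with three green memory-board strips, upright in a rack slot at the start. Axes: x through the thickness, out of the plain rear face (component side at -x), y along the width, z up the height. Bottom edge 55 mm below, top edge 55 mm above. Pinch its 6 mm thickness at the middle of the top edge.
- carrier_edge (a point): Middle of the large carrier's bottom edge, centred in its thickness; axes as carrier_center.
- carrier_face (a point): Centre of the large carrier's component face, 3 mm in front (-x) of carrier_center; axes as carrier_center.
- stand_frame: Leaning aluminium frame of the inspection stand (fixed). Origin: back corner of the slot floor, middle of its length. z: up the frame's face, which leans 6 deg back from vertical; x: backwards, square to the face (the open front is at -x); y: along the slot. Slot floor: z 0, x 0 to -8 mm, 180 mm long between end stops 14 mm high. Behind x = 0: a 12 mm high back wall and the uprights.
- stand_lip (a point): Top of the slot's front lip, middle of its length: 16 mm in front of the slot's back, 12 mm above its floor. The lip (5 mm thick) slopes 35 deg away from the floor's front edge, so the slot is 8 mm wide at the floor and widens upward. Axes as stand_frame.
- lamp_left (a point): Front lower edge of the black lamp on the left upright (+y), 28 mm wide, 77 mm off the middle; overhangs the slot to 36 mm in front of the frame's face, from 118 to 137 mm above the slot floor. A plate cannot come straight down past it; tilted forward 20 to 32 deg from the frame's face it passes in front of the lamps into the slot, then swings back under them about its bottom edge.
- lamp_right (a point): As lamp_left, on the right upright (-y). Between the lamps and between the flat uprights (26 mm wide, 136 mm high, centred 77 mm off the middle) the frame is open, 126 mm wide, so a finger may reach behind the carrier there; only a low cross bar, 35 to 50 mm above the slot floor, lies behind the face.
- stand_home (a point): Where carrier_center is when home: 3 mm in front of the frame's face, 55 mm above the slot floor, mid-length; carrier axes then match the frame's (same as this point's). Bottom edge on the floor, rear face on the uprights; it stays by its own weight as the frame leans back.
- rack: Grey slotted rack (fixed), 180 x 190 mm. Origin: centre of its underside, z up; slots run along y, 12 mm apart in x, 8 mm wide between teeth 22 mm high, on a floor 10 mm above the bench. The three carriers stand in slots at x = -48, 0 and +48 mm, in any order, component sides to -x.
- small_a_center (a point): Centre of a small carrier, 120 wide x 72 high x 6 mm, standing in the rack; axes as carrier_center. To be left there.
- small_b_center (a point): Centre of the other small carrier, same size, standing in the rack. To be left there.
- brush_grip (a point): Handle of a 160 mm hand brush lying on the bench, a bystander, under 30 mm high.
- cleaner: Upright white bottle, 52 mm across and 125 mm high, a bystander. Origin: centre of its underside.
There are look-alikes about, which are no part of the job. What is shaped like the part that bears carrier_center but red is not meant.

How it is judged (in metres and radians):
On the way, in this order (a step that is already met when the one before it is completed fails the run):
1. the large carrier has been lifted clear of the rack (height (world z) of carrier_edge above 0.06 m), for 0.1 s.
2. its bottom edge is in the stand's slot while the carrier is still tilted forward (z of carrier_edge in the frame of stand_frame between -0.003 and 0.011 m and x of carrier_edge in the frame of stand_frame between -0.015 and 0.002 m and angle between the x axis of carrier_edge and the x axis of stand_frame, either way round above 0.15 rad), for 0.05 s.
At the end, for the whole second after the job is handed in: The large carrier stands at rest in the stand: bottom edge on the slot floor within 4 mm, within 8 mm of the middle of the slot, rear face against the uprights (within 0.05 rad of the frame's face and at most 4 mm off it), component side facing out, released (x of carrier_edge in the frame of stand_frame between -0.008 and 0.001 m and z of carrier_edge in the frame of stand_frame between -0.003 and 0.004 m and y of carrier_edge in the frame of stand_frame between -0.008 and 0.008 m and x of carrier_face in the frame of stand_frame below -0.0035 m and x of carrier_center in the frame of stand_frame above -0.007 m and angle between the x axis of carrier_center and the x axis of stand_frame, either way round below 0.05 rad and angle between the z axis of carrier_center and the z axis of stand_frame, either way round below 0.05 rad and z of carrier_center in the frame of stand_frame above 0.05 m); the robot touches nothing.
It fails at once if a small carrier in the rack moved more than 25 mm (distance of any of small_a_center, small_b_center from where it was at the start of the episode above 0.025 m).
It fails at once if the brush or the bottle moved more than 40 mm (distance of any of brush_grip, cleaner from where it was at the start of the episode above 0.04 m).
It also fails if it takes over 45 s, if anything falls off the work surface, if the arm or the gripper's body presses on something with over 40 N, if the wrist force passes 120 N, or if a joint passes its speed limit or range.

### The arm

A 6-joint arm with a two-finger parallel gripper is mounted at the origin on the work surface. World frame = base frame: x ahead of the robot, y to its left, z up, the work surface at z = 0. Lengths are in mm, angles in rad, forces in N, time in s.
With the tool pointing down it reaches from about 350 to 975 mm from the base axis. Payload 7.1 kg.
Tool frame: the origin (TCP) lies at the very end of the fingers, on their centre line; the grasp point (between the pads) lies 19 mm behind it; z points along the fingers, x is the direction in which the jaws open and shut, and the axes are right-handed (so a half turn about z gives the same grasp; the last joint's range is limited). The gripper opens to 88 mm and grips with 3 to 60 N. Pads are 20 mm wide; open, the fingers measure 115 mm over their backs; the gripper's body (75 mm by 178 mm) begins 61 mm behind the grasp point.
Start: joints at [-1.253, 0.423, 1.63, -0, 1.089, -0.019], TCP at [206.56, -589.862, 222.675] pointing down, gripper open.
Joint ranges: [-3, 3], [-0.9, 2.11], [0.09, 2.58], [-1.31, 4.45], [0.11, 2.69], [-2.54, 2.54]. Speed limits (rad/s): [2.39, 2.39, 3.01, 3.14, 3.14, 3.14].

### API

Orientations are given as a rotation vector (axis times angle).
In Python, from workcell import * gives the robot as it stands.
- The arm moves only by the tool arm_command, never from a script. Its argument "increments" is a list of rows, each a list of 2 entries, a list of its own where there are three numbers: the shift along the tool's x, y, z in cm, then the turn about the tool's z in degrees. In form: [[[dx, dy, dz], turn], ...]. A call has 1 to 20 rows; each row shifts and turns the pose as measured when the row begins, along the tool's axes as they then stand; what a row does not reach is not made up. A row lasts 1/10 s, in which the tool goes at most 50 mm and 8.59 degrees, less where a joint would pass 70% of its speed; a pose out of reach is approached as far as the arm can. A call is refused whole if a number of a shift passes 5 or a number of a turn 8.59, either way. A call with a gripper value outside its range is refused whole. "gripper" is the opening, from 0 (shut) to 1 (fully open), set as the call begins (left out, the last holds). The fingers move at their own pace and stop on an object; the grip force is fixed at half the most. Time passes only in rows, so rows that do not move let the fingers close. It gives the time, the measured TCP pose, the force and the opening at its end, in the units of the state.
- get_obs(): the state, without advancing time (a new reading comes with each control period).
- get_image(name): name is "scene" or "top" or "wrist"; returns the picture (384x512x3 uint8, red, green, blue); there is no depth.
- camera_params(name): a dict with "K" (3x3 intrinsics, pixels), "rvec" (rotation vector, rad) and "tvec" (3), from world to camera coordinates, as OpenCV has them; the wrist camera has in their place "T_tool_cam" (4x4, takes a point from camera to tool coordinates, whose origin is the TCP and whose axes are the tool frame's). Camera axes: x right, y down, z forward; pixel columns grow to the right and rows downward; lengths in mm; the calibration is good to about 2 mm. A picture is of the moment at which its call begins: read the wrist's pose just before it. camera_params takes no time and is no camera call.
- close_job(): hands the job in, once; it reports no verdict.
The state is a dict: "t": time; "qpos": joint angles; "qvel": joint speeds; "joint_torque": joint torques, N m; "ee_pos": TCP position; "orientation": TCP orientation; "ft_force": force on the tool from outside, world axes, zero at the start; "moment": the same for the moment, N m; "width": finger opening in mm.
Only numpy, scipy, OpenCV 4.12 (cv2) and the standard library are available. Lean on these libraries where they do the work, as an engineer would, in place of code of your own. Each camera call takes 0.05 s, during which the arm holds its last target.

## Working session

There is one attempt and no reset: what is moved stays moved. The work goes in short steps, Python scripts to look and compute and a tool call to move; the robot and the scene stay as the last step left them, time stands still between calls to the robot, and variables do not carry over. Pictures are saved under pics/ and viewed, and the job is handed in when it is done.

Besides the shell and the picture viewer there is one more tool, called after "Call:" as name(argument=value, ...) on one line, values as JSON. arm_command: Moves the arm, as the interface text tells. Its arguments: {"type":"object","properties":{"increments":{"type":"array","items":{"type":"array"}},"gripper":{"type":"number"}},"required":["increments"]}

```bash
ls; mkdir -p pics
python3 - <<'E'
from workcell import *
import cv2
print(get_obs())
for n in ["scene","top","wrist"]:
    print(n,camera_params(n))
    cv2.imwrite(f"pics/{n}0.png",get_image(n)[:,:,::-1])
E
```

```text
pics
{'t': 0.0, 'qpos': array([-1.25298492e+00,  4.23850065e-01,  1.63066317e+00, -1.70381187e-05,
        1.08859018e+00, -1.89838256e-02]), 'qvel': array([-9.91397441e-04, -1.47527833e-03,  8.04645935e-05,  6.22531741e-04,
        1.85816775e-03,  5.07950827e-04]), 'joint_torque': array([-6.70688473e-05, -5.44628763e+01, -2.73668808e+01,  6.41810149e-02,
        2.26986705e-02, -1.05838703e-04]), 'ee_pos': array([ 206.40027345, -589.36203546,  221.90647454]), 'orientation': array([-2.56162292e+00,  1.81717572e+00,  1.92265897e-03]), 'ft_force': array([0.79520194, 0.20809668, 0.48133828]), 'moment': array([-0.06691508,  0.01484463, -0.00458009]), 'width': 87.81115400342598}
scene {'K': array([[362.73805795,   0.        , 252.74566161],
       [  0.        , 362.73805795, 186.82936219],
       [  0.        ,   0.        ,   1.        ]]), 'rvec': array([ 1.98196467,  1.2953902 , -0.59691927]), 'tvec': array([-221.53526192, -227.81440867, 1314.03422068])}
top {'K': array([[386.91010958,   0.        , 251.10620114],
       [  0.        , 386.91010958, 194.35769162],
       [  0.        ,   0.        ,   1.        ]]), 'rvec': array([ 2.15005728, -2.1271526 ,  0.15367155]), 'tvec': array([  1.66489179, 539.20344702, 847.06219732])}
wrist {'K': array([[266.82055344,   0.        , 255.5071672 ],
       [  0.        , 266.82055344, 190.46902403],
       [  0.        ,   0.        ,   1.        ]]), 'T_tool_cam': array([[ 9.99999806e-01,  1.06400833e-04, -6.14263630e-04,
         1.36643386e-01],
       [ 7.45902072e-05,  9.57827976e-01,  2.87342240e-01,
        -7.96462473e+01],
       [ 6.18932344e-04, -2.87342230e-01,  9.57827782e-01,
        -1.61814844e+02],
       [ 0.00000000e+00,  0.00000000e+00,  0.00000000e+00,
         1.00000000e+00]])}
```

View pics/scene0.png

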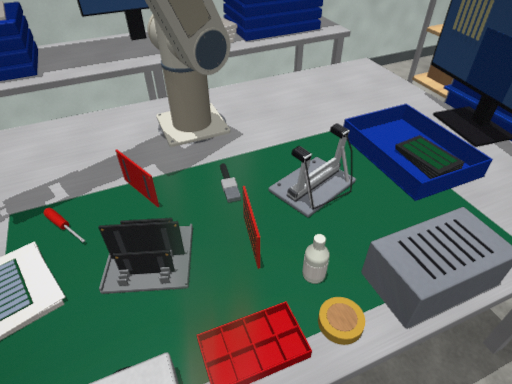

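View pics/top0.png

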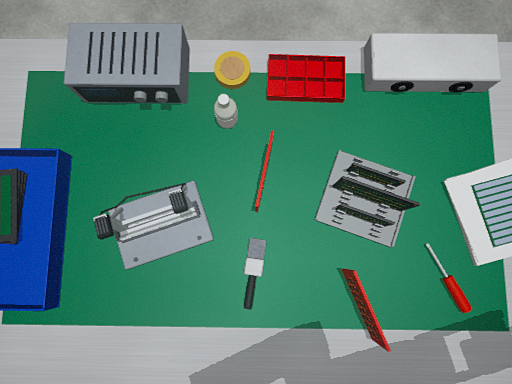

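View pics/wrist0.png

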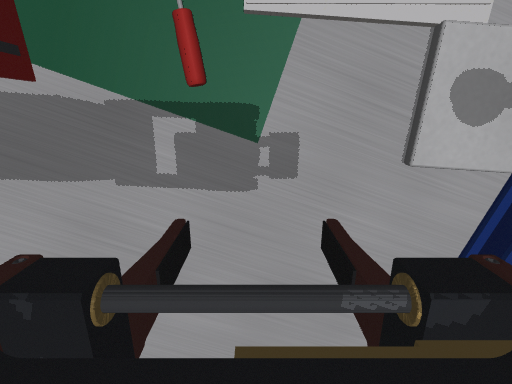

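The command set has no tilt, only turns about the tool's z axis, so I need to find a way to tilt. First I'll take a closer look and locate the parts.

Run:
```python
import cv2
t=cv2.imread("pics/top0.png"); s=cv2.imread("pics/scene0.png")
def z(im,x0,y0,x1,y1,n):
    c=im[y0:y1,x0:x1]; f=min(800/c.shape[1],600/c.shape[0]); cv2.imwrite(n,cv2.resize(c,None,fx=f,fy=f,interpolation=cv2.INTER_CUBIC))
z(t,80,165,230,277,"pics/t_stand.png"); z(t,305,140,430,250,"pics/t_rack.png")
z(s,255,110,375,220,"pics/s_stand.png"); z(s,90,200,210,300,"pics/s_rack.png")
```

```text
(no output)
```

View pics/t_stand.png

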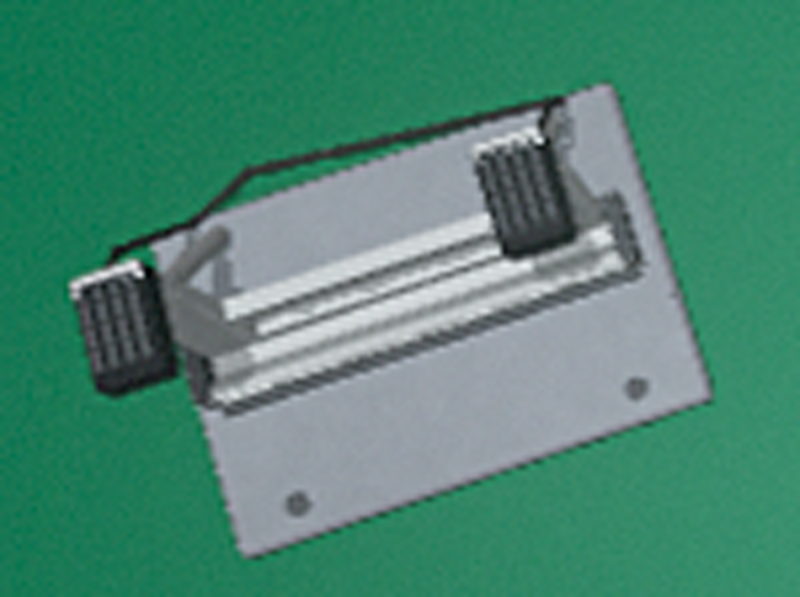

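View pics/t_rack.png

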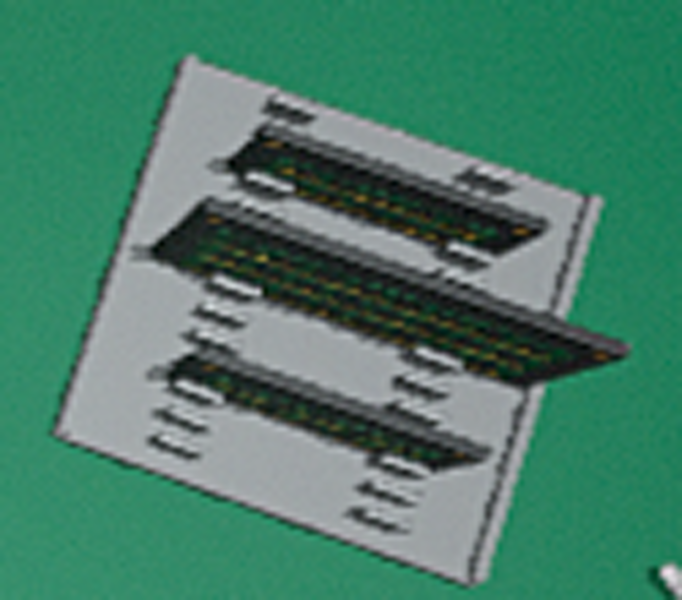

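View pics/s_stand.png

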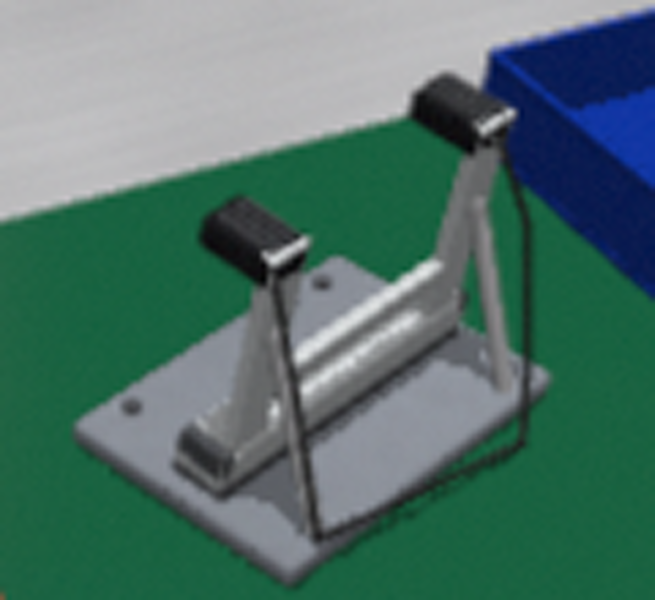

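View pics/s_rack.png

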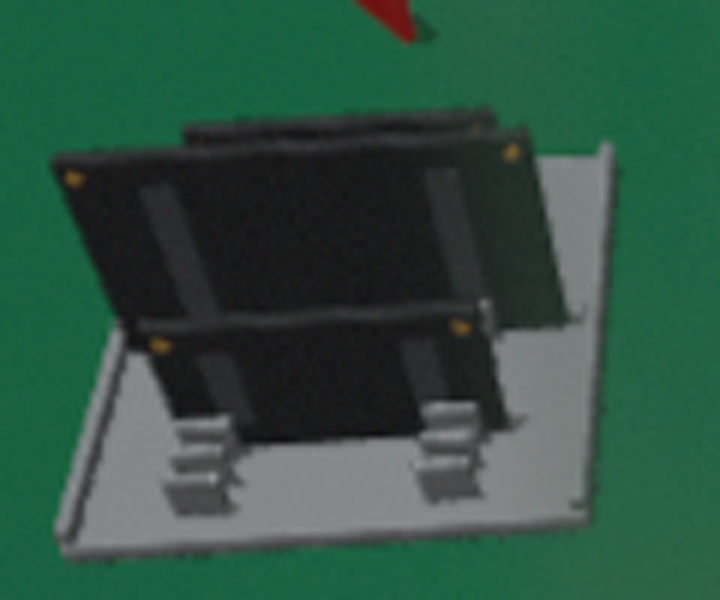

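```bash
cat > h.py <<'E'
import numpy as np, cv2
from scipy.spatial.transform import Rotation as R
from scipy.optimize import least_squares
from workcell import *
def cam(n,obs=None):
    p=camera_params(n)
    if n!="wrist":
        return p["K"],R.from_rotvec(p["rvec"]).as_matrix(),np.array(p["tvec"])
    T=np.eye(4);T[:3,:3]=R.from_rotvec(obs["orientation"]).as_matrix();T[:3,3]=obs["ee_pos"]
    M=np.linalg.inv(T@p["T_tool_cam"]); return p["K"],M[:3,:3],M[:3,3]
def proj(c,X):
    K,r,t=c; q=(K@(r@np.atleast_2d(X).T+t[:,None])).T; return q[:,:2]/q[:,2:]
def onz(c,uv,z):
    K,r,t=c; d=r.T@np.linalg.inv(K)@np.array([*uv,1.]); o=-r.T@t; return o+d*(z-o[2])/d[2]
def tri(obs):
    A=[];b=[]
    for c,uv in obs:
        K,r,t=c; d=r.T@np.linalg.inv(K)@np.array([*uv,1.]); d/=np.linalg.norm(d); o=-r.T@t
        P=np.eye(3)-np.outer(d,d); A.append(P); b.append(P@o)
    A=np.vstack(A);b=np.hstack(b); x=np.linalg.lstsq(A,b,rcond=None)[0]; return x,np.linalg.norm(A@x-b)
def shot(name,cams=("wrist",)):
    o=get_obs(); np.save(f"pics/{name}.npy",np.r_[o["ee_pos"],o["orientation"]])
    im=get_image("wrist"); cv2.imwrite(f"pics/{name}.png",im[:,:,::-1]); return o
def wcam(name):
    v=np.load(f"pics/{name}.npy"); return cam("wrist",dict(ee_pos=v[:3],orientation=v[3:]))
def st():
    o=get_obs(); T=R.from_rotvec(o["orientation"]).as_matrix()
    print("t",round(o["t"],2),"pos",o["ee_pos"].round(1),"F",o["ft_force"].round(1),"w",round(o["width"],1),"q",o["qpos"].round(3));print(T.round(3)); return o
E
python3 - <<'E'
from h import *
o=st()
c=cam("top");s=cam("scene")
f=682/125
for p in [(187,58),(602,200),(480,583),(57,432)]:
    print("rack",onz(c,(305+p[0]/f,140+p[1]/f),10).round(0))
f2=720/120
L=lambda x,y:(305+x/f,140+y/f); S=lambda x,y:(90+x/f2,200+y/f2)
print("top L",tri([(c,L(208,203)),(s,S(528,132))]),"top R",tri([(c,L(630,350)),(s,S(55,158))]))
f=800/150
for p in [(105,385),(150,370),(520,250),(235,400),(635,270)]:
    print("stand",onz(c,(80+p[0]/f,165+p[1]/f),30).round(0))
print(proj(cam("wrist",o),[[o["ee_pos"][0],o["ee_pos"][1],o["ee_pos"][2]]]))
E
```

```text
t 0.15 pos [ 206.5 -589.5  222.1] F [-0.1 -0.8  0. ] w 87.7 q [-1.253  0.424  1.63   0.     1.089 -0.019]
[[ 0.33  -0.944 -0.   ]
 [-0.944 -0.33   0.001]
 [-0.001 -0.    -1.   ]]
rack [ 653. -204.   10.]
rack [ 591. -384.   10.]
rack [ 424. -323.   10.]
rack [ 486. -144.   10.]
top L (array([ 567.09405136, -184.31345628,  115.26414131]), np.float64(4.05637748408621)) top R (array([ 511.00915334, -343.5244249 ,  116.12611751]), np.float64(3.8395596711347943))
stand [438. 353.  30.]
stand [445. 335.  30.]
stand [498. 177.  30.]
stand [432. 297.  30.]
stand [490. 127.  30.]
[[255.46140519 235.15671969]]
```

```bash
cat >> h.py <<'E'
def plan(target,yaw_x=None,n=None,maxstep=45):
    """rows (tool axes, cm, deg) from present pose to target TCP (mm); yaw_x = world azimuth (deg) of tool x"""
    o=get_obs(); T=R.from_rotvec(o["orientation"]).as_matrix(); d=np.array(target)-o["ee_pos"]
    tz=0
    if yaw_x is not None:
        a=np.degrees(np.arctan2(T[1,0],T[0,0])); dy=(yaw_x-a+180)%360-180; tz=-dy
    n=n or int(max(np.ceil(np.linalg.norm(d)/maxstep),np.ceil(abs(tz)/8)))
    rows=[]
    for i in range(n):
        s=(T.T@(d/n))/10; rows.append([[round(float(v),2) for v in s],round(float(tz/n),2)])
        T=T@R.from_rotvec([0,0,np.radians(tz/n)]).as_matrix()
    print(n,rows)
E
python3 -c "
from h import *
plan((539,-264,250),-19.4)"
```

```text
11 [[[-1.79, -3.83, -0.25], -4.66], [[-1.48, -3.96, -0.25], -4.66], [[-1.15, -4.07, -0.25], -4.66], [[-0.81, -4.15, -0.25], -4.66], [[-0.47, -4.2, -0.25], -4.66], [[-0.13, -4.23, -0.25], -4.66], [[0.21, -4.22, -0.25], -4.66], [[0.56, -4.19, -0.25], -4.66], [[0.9, -4.13, -0.25], -4.66], [[1.23, -4.05, -0.25], -4.66], [[1.55, -3.93, -0.25], -4.66]]
```

Call:
arm_command(increments=[[[-1.8, -3.8, -0.25], -4.7], [[-1.5, -4, -0.25], -4.7], [[-1.1, -4.1, -0.25], -4.7], [[-0.8, -4.1, -0.25], -4.7], [[-0.5, -4.2, -0.25], -4.7], [[-0.1, -4.2, -0.25], -4.7], [[0.2, -4.2, -0.25], -4.7], [[0.6, -4.2, -0.25], -4.7], [[0.9, -4.1, -0.25], -4.7], [[1.2, -4, -0.25], -4.7], [[1.5, -3.9, -0.25], -4.7], [[0, 0, 0], 0]])

```text
t: 1.35
ee_pos: [542.6, -247.7, 247.9]
orientation: [-3.103, 0.467, 0.004]
ft_force: [-0.1, -0.2, 0.7]
width: 87.9
```

```bash
python3 -c "
from h import *
shot('r1');st();plan((539,-264,250),-19.4)"
```

```text
t 1.4 pos [ 541.  -248.9  247.6] F [-0.5  0.2 -0.8] w 87.8 q [-4.520e-01  3.550e-01  1.672e+00  1.000e-03  1.119e+00 -1.510e-01]
[[ 0.955 -0.297 -0.003]
 [-0.297 -0.955  0.003]
 [-0.004 -0.002 -1.   ]]
1 [[[0.25, 1.5, -0.25], 2.14]]
```

View pics/r1.png

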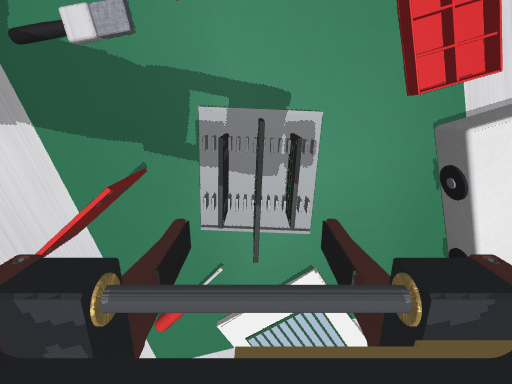

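Run:
```python
from h import *
im=cv2.imread("pics/r1.png"); c=im[95:275,180:345]; cv2.imwrite("pics/r1z.png",cv2.resize(c,None,fx=3.3,fy=3.3,interpolation=cv2.INTER_CUBIC))
```

```text
(no output)
```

View pics/r1z.png

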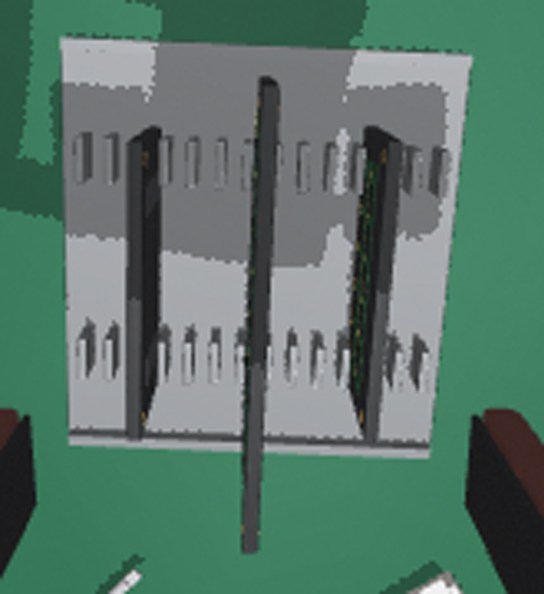

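Run:
```python
from h import *
c=wcam("r1"); t=cam("top"); s=cam("scene")
a=(180+269/3.3,95+78/3.3); b=(180+250/3.3,95+552/3.3)
for z in (112,116,120,124):
    A=onz(c,a,z);B=onz(c,b,z); d=A-B
    print(z,A.round(1),B.round(1),((A+B)/2).round(1),np.linalg.norm(d).round(1),"x az",np.degrees(np.arctan2(-d[0],d[1])).round(2))
f=682/125;f2=6
L=lambda x,y:(305+x/f,140+y/f); S=lambda x,y:(90+x/f2,200+y/f2)
print(tri([(c,a),(t,L(210,203)),(s,S(526,135))]),tri([(c,b),(t,L(628,350)),(s,S(55,158))]))
print(tri([(c,a),(t,L(210,203))]),tri([(c,b),(t,L(628,350))]))
print(tri([(c,a),(s,S(526,135))]),tri([(c,b),(s,S(55,158))]))
```

```text
112 [ 569.9 -181.4  112. ] [ 512.3 -347.4  112. ] [ 541.1 -264.4  112. ] 175.7 x az -19.14
116 [ 569.8 -181.3  116. ] [ 513.  -345.1  116. ] [ 541.4 -263.2  116. ] 173.4 x az -19.14
120 [ 569.8 -181.2  120. ] [ 513.7 -342.8  120. ] [ 541.8 -262.   120. ] 171.0 x az -19.14
124 [ 569.7 -181.1  124. ] [ 514.5 -340.4  124. ] [ 542.1 -260.7  124. ] 168.6 x az -19.14
(array([ 568.37683487, -183.93673895,  115.14623701]), np.float64(5.528697574247329)) (array([ 512.00768091, -343.52082429,  116.75199512]), np.float64(3.9270789464028715))
(array([ 567.19196222, -183.47617973,  124.02060692]), np.float64(4.937580198553891)) (array([ 511.63815485, -348.94447795,  109.02617137]), np.float64(0.3325307468401165))
(array([ 569.73282253, -182.02454199,  115.38362916]), np.float64(0.9744545341783116)) (array([ 514.2303053 , -341.73283783,  118.9340041 ]), np.float64(2.161180327461999))
```

```bash
python3 -c "
from h import *
plan((480,225,260),18.6)"
```

```text
11 [[[-1.81, -3.95, -0.1], -3.26], [[-1.58, -4.05, -0.1], -3.26], [[-1.35, -4.13, -0.1], -3.26], [[-1.11, -4.2, -0.1], -3.26], [[-0.87, -4.26, -0.1], -3.26], [[-0.63, -4.3, -0.1], -3.26], [[-0.38, -4.33, -0.1], -3.26], [[-0.14, -4.34, -0.1], -3.26], [[0.11, -4.34, -0.1], -3.26], [[0.36, -4.33, -0.1], -3.26], [[0.6, -4.3, -0.1], -3.26]]
```

Call:
arm_command(increments=[[[-1.8, -4, -0.1], -3.3], [[-1.6, -4.1, -0.1], -3.3], [[-1.3, -4.1, -0.1], -3.3], [[-1.1, -4.2, -0.1], -3.3], [[-0.9, -4.3, -0.1], -3.3], [[-0.6, -4.3, -0.1], -3.3], [[-0.4, -4.3, -0.1], -3.3], [[-0.1, -4.3, -0.1], -3.3], [[0.1, -4.3, -0.1], -3.3], [[0.4, -4.3, -0.1], -3.3], [[0.6, -4.3, -0.1], -3.3], [[0, 0, 0], 0]])

```text
t: 2.6
ee_pos: [472.6, 226.2, 256.9]
orientation: [-3.099, -0.513, 0.013]
ft_force: [-0.1, -0.5, 0.2]
width: 87.7
```

```bash
python3 -c "
from h import *
shot('s1');st()
im=cv2.imread('pics/s1.png');cv2.imwrite('pics/s1b.png',cv2.resize(im,None,fx=1.56,fy=1.56,interpolation=cv2.INTER_CUBIC))"
```

```text
t 2.65 pos [472.6 224.3 256.7] F [ 0.1 -1.1  0.5] w 87.9 q [0.419 0.237 1.816 0.002 1.097 0.092]
[[ 0.947  0.321 -0.008]
 [ 0.321 -0.947 -0.002]
 [-0.009 -0.001 -1.   ]]
```

View pics/s1b.png

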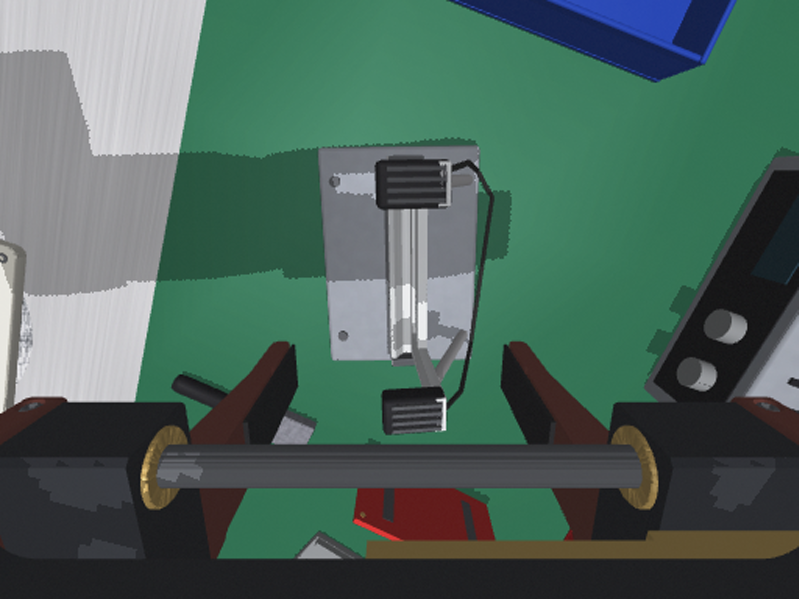

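Run:
```python
import cv2
im=cv2.imread("pics/s1.png")
c=im[85:285,195:325]; cv2.imwrite("pics/s1z.png",cv2.resize(c[:100],None,fx=6,fy=6,interpolation=cv2.INTER_CUBIC)); cv2.imwrite("pics/s1y.png",cv2.resize(c[105:],None,fx=6,fy=6,interpolation=cv2.INTER_CUBIC))
```

```text
(no output)
```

View pics/s1z.png

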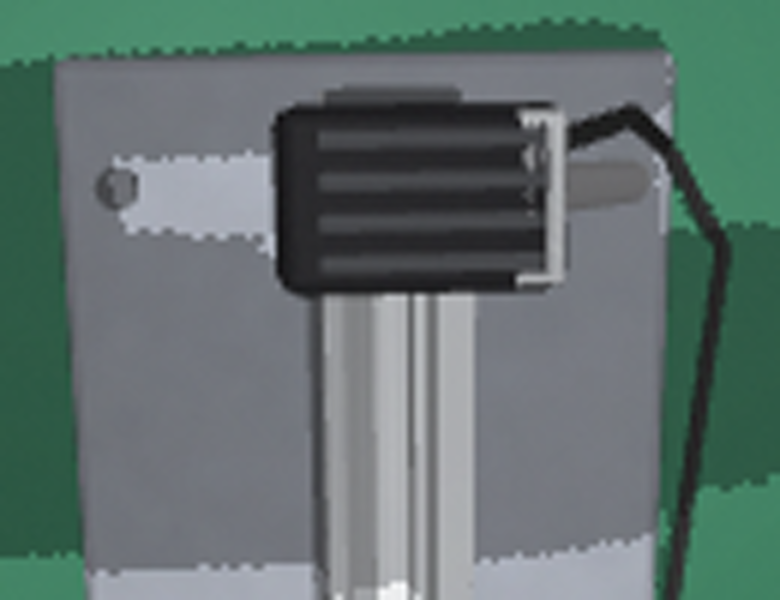

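View pics/s1y.png

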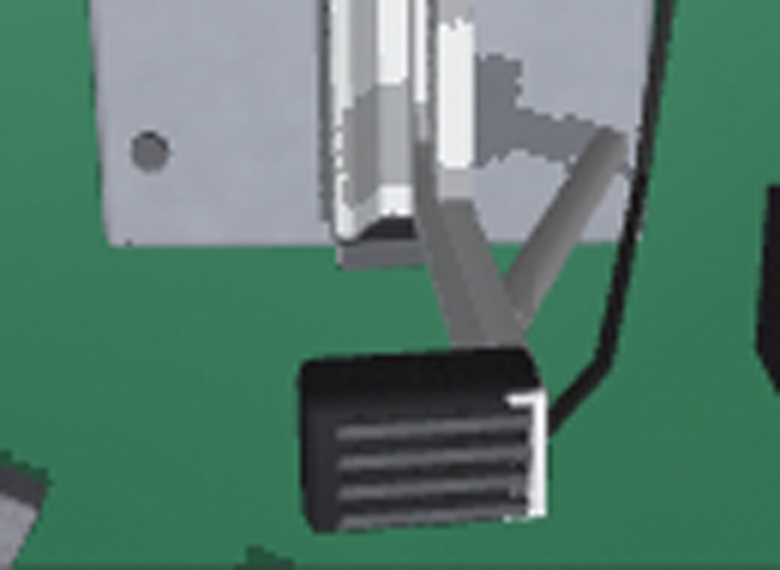

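```bash
cat > stand.py <<'E'
from h import *
def pose(p):
    x,y,z,yaw=p
    return R.from_euler("z",yaw).as_matrix()@R.from_euler("y",np.radians(6)).as_matrix(), np.array([x,y,z])
def toW(p,X):
    M,t=pose(p); return np.atleast_2d(X)@M.T+t
if __name__=="__main__":
    w=wcam("s1");t=cam("top");s=cam("scene")
    a=lambda u,v:(195+u/6,85+v/6); b=lambda u,v:(195+u/6,190+v/6)
    T=lambda u,v:(80+u/5.333,165+v/5.333); S=lambda u,v:(255+u/5.458,110+v/5.458)
    F=[(w,(-36,91,137),a(276,105)),(w,(-36,63,137),a(276,290)),(w,(-36,-63,137),b(303,410)),(w,(-36,-63,118),b(302,360)),(w,(-36,-91,137),b(310,532)),
       (s,(-36,-91,137),S(205,217)),(s,(-36,-63,137),S(242,194)),(s,(-36,91,137),S(452,70)),(s,(-36,63,137),S(416,90)),
       (t,(-36,91,137),T(103,393)),(t,(-36,63,137),T(178,375)),(t,(-36,-63,137),T(510,255)),(t,(-36,-91,137),T(575,240))]
    res=lambda p:np.concatenate([proj(c,toW(p,X))[0]-uv for c,X,uv in F])
    r=least_squares(res,[470,215,20,0.32],loss="soft_l1",x_scale=[10,10,10,.1])
    print(r.x.round(2),np.degrees(r.x[3]));print(r.fun.reshape(-1,2).round(1))
    np.save("stand.npy",r.x)
    print("top cam C",-t[1].T@t[2],"w C",-w[1].T@w[2])
E
python3 stand.py
```

```text
[4.8332e+02 2.2453e+02 2.8270e+01 3.5000e-01] 19.997820650087924
[[-0.8  0.6]
 [ 0.3  1.6]
 [ 0.1 -2.1]
 [-0.8 -2.5]
 [-0.3  0.4]
 [-1.7  0.1]
 [-1.1 -0.2]
 [-2.3  0. ]
 [-2.   0.2]
 [-1.9 -1.1]
 [-2.1 -2.5]
 [-2.4 -1.5]
 [-1.  -3.4]]
top cam C [ 4.04905578e+02 -6.79694141e-01  9.18862616e+02] w C [449.12225989 301.20595856 418.8699371 ]
```

```bash
cat > ov.py <<'E'
from stand import *
import sys
p=np.load("stand.npy") if len(sys.argv)<2 else np.array(eval(sys.argv[1]))
L=[]
def box(x0,x1,y0,y1,z0,z1):
    import itertools
    v=list(itertools.product((x0,x1),(y0,y1),(z0,z1)))
    for i in range(8):
        for j in range(i):
            if sum(a!=b for a,b in zip(v[i],v[j]))==1: L.append((v[i],v[j],(0,0,255)))
for sgn in (1,-1):
    ya,yb=sorted((63*sgn,91*sgn)); box(-36,-8,ya,yb,118,137)
    L.append(((0,64*sgn,12),(0,64*sgn,136),(0,255,255)));L.append(((0,90*sgn,12),(0,90*sgn,136),(0,255,255)))
for x,z,col in [(0,0,(255,255,0)),(-8,0,(255,255,0)),(-16,12,(255,0,255)),(0,12,(0,255,0)),(0,50,(255,0,0)),(0,35,(255,0,0))]:
    L.append(((x,-90,z),(x,90,z),col))
def draw(c,im,x0,y0,x1,y1,f,n):
    o=cv2.resize(im[y0:y1,x0:x1],None,fx=f,fy=f,interpolation=cv2.INTER_CUBIC)
    for A,B,col in L:
        q=(proj(c,toW(p,[A,B]))-[x0,y0]+.5)*f
        cv2.line(o,tuple(int(v*8) for v in q[0]),tuple(int(v*8) for v in q[1]),col,1,cv2.LINE_AA,3)
    cv2.imwrite(n,o)
k=sys.argv[2] if len(sys.argv)>2 else "a"
draw(wcam("s1"),cv2.imread("pics/s1.png"),195,85,325,285,3,f"pics/ov_{k}w.png")
draw(cam("top"),cv2.imread("pics/top0.png"),80,165,230,277,5,f"pics/ov_{k}t.png")
draw(cam("scene"),cv2.imread("pics/scene0.png"),255,110,375,220,5,f"pics/ov_{k}s.png")
E
python3 ov.py
```

```text
(no output)
```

View pics/ov_aw.png

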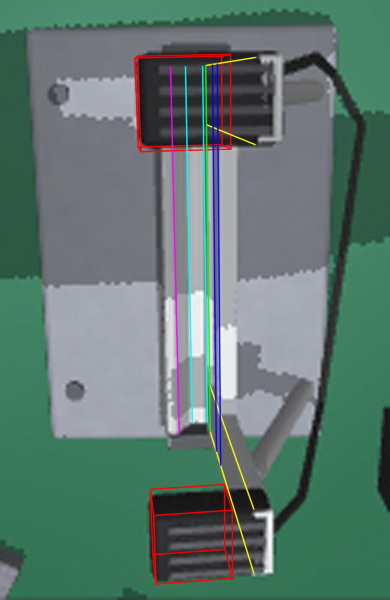

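View pics/ov_at.png

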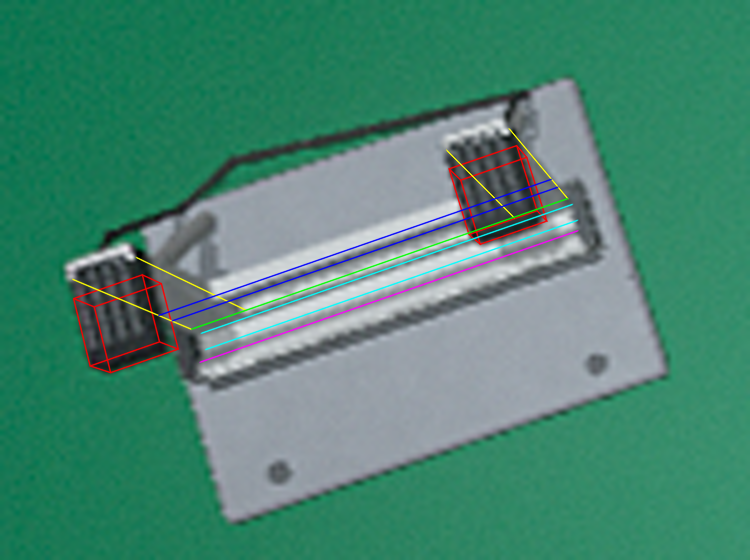

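View pics/ov_as.png

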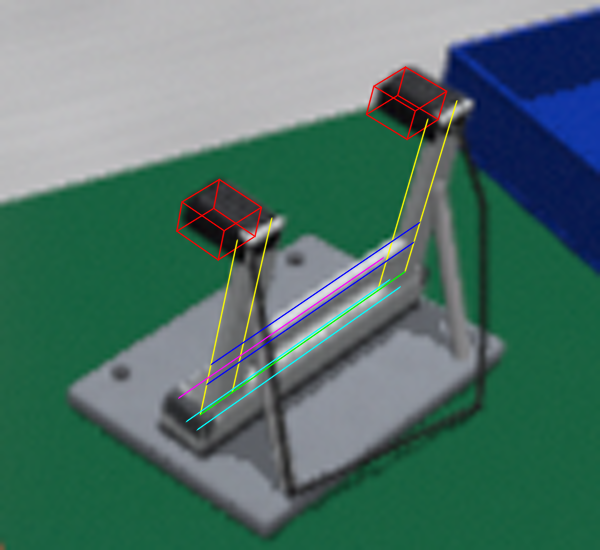

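Run:
```python
import cv2
t=cv2.imread("pics/top0.png"); s=cv2.imread("pics/scene0.png"); w=cv2.imread("pics/s1.png")
def z(im,x0,y0,x1,y1,n,f):
    cv2.imwrite(n,cv2.resize(im[y0:y1,x0:x1],None,fx=f,fy=f,interpolation=cv2.INTER_NEAREST))
z(t,110,195,205,245,"pics/t_n.png",8)
z(s,280,150,350,210,"pics/s_n.png",9)
z(w,240,180,290,240,"pics/w_n.png",10)
```

```text
(no output)
```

View pics/t_n.png

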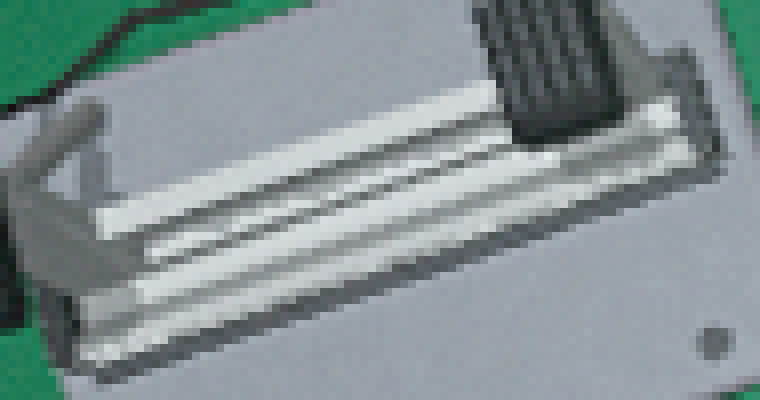

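View pics/s_n.png

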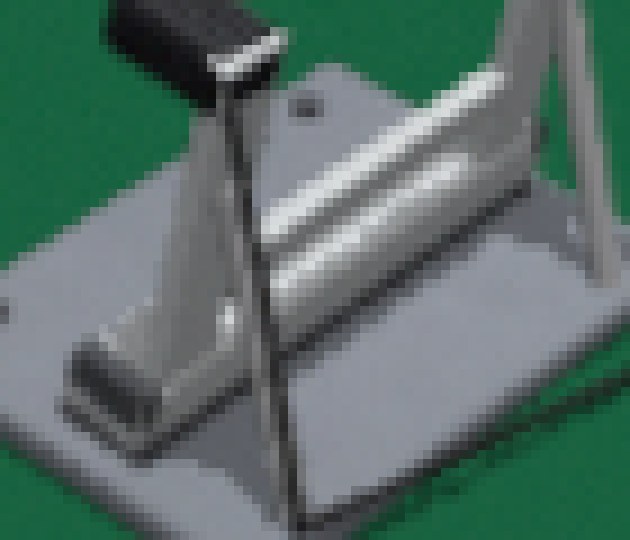

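View pics/w_n.png

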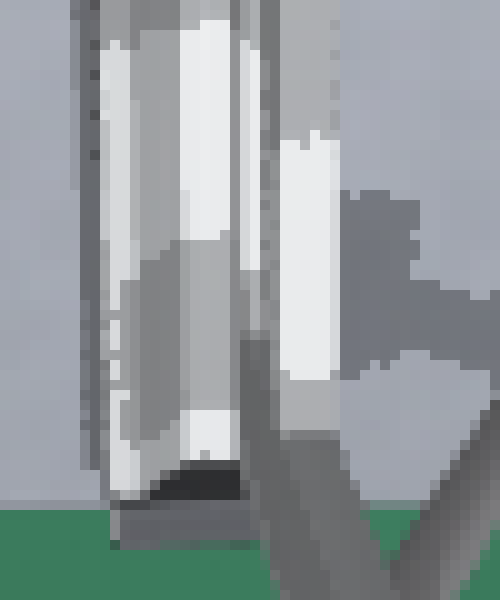

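```bash
cat > fit2.py <<'E'
from stand import *
w=wcam("s1");t=cam("top");s=cam("scene")
W=lambda u,v:(240+u/10-.5,180+v/10-.5); T=lambda u,v:(110+u/8-.5,195+v/8-.5); S=lambda u,v:(280+u/9-.5,150+v/9-.5)
b=lambda u,v:(195+u/6-.5,190+v/6-.5); S5=lambda u,v:(255+u/5.458-.5,110+v/5.458-.5)
Ln=[(w,-16,12,W(131,50)),(w,-16,12,W(133,400)),(w,-8,0,W(180,50)),(w,-8,0,W(182,400)),(w,0,12,W(243,60)),(w,0,12,W(243,250)),
    (t,0,12,T(150,262)),(t,0,12,T(500,155)),(t,-16,12,T(120,340)),(t,-16,12,T(600,190)),(t,-8,0,T(140,305)),(t,-8,0,T(550,180))]
Pt=[(w,(-4,-90,0),W(210,462),(0,1)),(t,(-4,90,0),T(80,305),(1,0)),(t,(-4,-90,0),T(685,125),(1,0)),
    (w,(-36,-63,118),b(302,360),(1,1)),(w,(-36,-63,137),b(303,412),(0,1)),
    (s,(-36,-91,137),S5(205,217),(1,1)),(s,(-36,-63,137),S5(242,194),(1,1)),(s,(-36,91,137),S5(452,70),(1,1)),(s,(-36,63,137),S5(416,90),(1,1)),
    (s,(-36,-91,118),S5(203,240),(1,1))]
def res(p):
    o=[]
    for c,x,z,uv in Ln:
        A,B=proj(c,toW(p,[(x,-90,z),(x,90,z)])); d=(B-A)/np.linalg.norm(B-A); e=np.array(uv)-A; o.append(d[0]*e[1]-d[1]*e[0])
    for c,X,uv,m in Pt:
        o+=list((proj(c,toW(p,X))[0]-uv)*m)
    return np.array(o)
r=least_squares(res,[475,215,20,0.32],loss="soft_l1",x_scale=[10,10,10,.1])
print(r.x.round(3),np.degrees(r.x[3]));print(r.fun[:12].round(1));print(r.fun[12:].reshape(-1,2).round(1))
np.save("stand.npy",r.x)
E
python3 fit2.py; python3 ov.py "np.load('stand.npy')" b
```

```text
[4.82620e+02 2.24222e+02 3.09020e+01 3.51000e-01] 20.115252778265358
[ 0.1 -0.7  0.3 -0.3  0.3  0.1 -0.4 -2.2 -1.6 -3.7 -0.3 -2.5]
[[ 0.   0.3]
 [ 0.3  0. ]
 [-0.8 -0. ]
 [-1.  -0.8]
 [-0.  -0.6]
 [-1.4 -0.4]
 [-0.7 -0.7]
 [-2.  -0.4]
 [-1.7 -0.3]
 [-2.1  1.2]]
```

View pics/ov_bs.png

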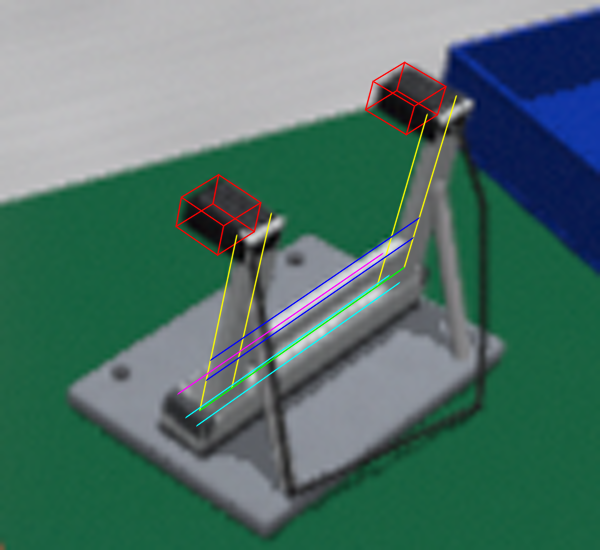

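View pics/ov_bw.png

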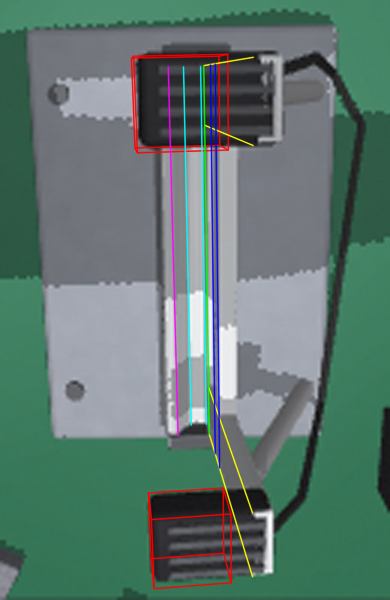

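```bash
cat > fit3.py <<'E'
from stand import *
w0=wcam("s1");t0=cam("top");s0=cam("scene")
W=lambda u,v:(240+u/10-.5,180+v/10-.5); T=lambda u,v:(110+u/8-.5,195+v/8-.5); S=lambda u,v:(280+u/9-.5,150+v/9-.5)
b=lambda u,v:(195+u/6-.5,190+v/6-.5); S5=lambda u,v:(255+u/5.458-.5,110+v/5.458-.5)
w,t,s=0,1,2
Y=lambda x,z:((x,-90,z),(x,90,z)); U=lambda y:((0,y,12),(0,y,118))
Ln=[(w,Y(-16,12),W(131,50)),(w,Y(-16,12),W(133,400)),(w,Y(-8,0),W(180,50)),(w,Y(-8,0),W(182,400)),(w,Y(0,12),W(243,60)),(w,Y(0,12),W(243,250)),
    (t,Y(0,12),T(150,262)),(t,Y(0,12),T(500,155)),(t,Y(-16,12),T(120,340)),(t,Y(-16,12),T(600,190)),(t,Y(-8,0),T(140,305)),(t,Y(-8,0),T(550,180)),
    (s,U(-90),S(195,120)),(s,U(-90),S(167,290)),(s,U(-64),S(268,110)),(s,U(64),S(512,15)),(s,U(90),S(552,60)),(s,U(90),S(537,150)),
    (w,'f',W(280,150)),(w,'f',W(280,370)),(w,'b',W(340,150)),(w,'b',W(340,370)),(t,'b',T(100,210)),(t,'b',T(490,85)),(t,'f',T(110,235)),(t,'f',T(490,110)),
    (s,'f',S(262,222)),(s,'f',S(490,70)),(s,'b',S(268,247)),(s,'b',S(502,88))]
Pt=[(w,(-4,-90,0),W(210,462),(0,1)),(t,(-4,90,0),T(80,305),(1,0)),(t,(-4,-90,0),T(685,125),(1,0)),
    (w,(-36,-63,118),b(302,360),(1,1)),(w,(-36,-63,137),b(303,412),(0,1)),
    (s,(-36,-91,137),S5(205,217),(1,1)),(s,(-36,-63,137),S5(242,194),(1,1)),(s,(-36,91,137),S5(452,70),(1,1)),(s,(-36,63,137),S5(416,90),(1,1)),
    (s,(-36,-91,118),S5(203,240),(1,1))]
def pert(c,d):
    K,r,tt=c; q=R.from_rotvec(d[3:]).as_matrix(); return K,q@r,q@tt+d[:3]
def res(p,full=False):
    o=[]; cs=[pert(c,p[6+6*i:12+6*i]) for i,c in enumerate((w0,t0,s0))]
    for c,l,uv in Ln:
        if isinstance(l,str): l=Y(p[4] if l=='f' else p[5],50)
        A,B=proj(cs[c],toW(p[:4],l)); d=(B-A)/np.linalg.norm(B-A); e=np.array(uv)-A; o.append(d[0]*e[1]-d[1]*e[0])
    for c,X,uv,m in Pt: o+=list((proj(cs[c],toW(p[:4],X))[0]-uv)*m)
    if full: return np.array(o)
    pr=(p[6:].reshape(3,6)/[2,2,2,.004,.004,.004]).ravel()
    return np.r_[np.array(o)/.7,pr]
r=least_squares(res,np.r_[475,215,20,0.32,5,13,np.zeros(18)],loss="soft_l1",x_scale=np.r_[10,10,10,.1,5,5,np.tile([2,2,2,.004,.004,.004],3)])
f=res(r.x,True)
print(r.x[:6].round(3),np.degrees(r.x[3]));print(f[:30].round(1));print(f[30:].reshape(-1,2).round(1));print(r.x[6:].reshape(3,6).round(4))
J=r.jac; print("sd",np.sqrt(np.diag(np.linalg.inv(J.T@J)))[:4].round(3))
np.save("stand.npy",r.x[:4]); np.save("pert.npy",r.x[6:].reshape(3,6))
E
python3 fit3.py; python3 ov.py "np.load('stand.npy')" c
```

```text
[4.83622e+02 2.24482e+02 3.22710e+01 3.31000e-01 2.27000e-01 8.15400e+00] 18.95913873751103
[-0.3 -0.4 -0.   0.1 -0.1  0.   0.4 -0.4 -0.8 -1.7  0.5 -0.6 -0.4  0.4
  1.4 -0.2  1.1  2.4 -0.2  0.  -0.1  0.2  0.2  0.   0.4  0.5 -0.2 -0.5
 -0.1 -0.5]
[[-0.   0.7]
 [ 0.2  0. ]
 [-0.2 -0. ]
 [-1.1 -0.4]
 [-0.  -0.1]
 [-0.1 -0.6]
 [ 0.8 -0.8]
 [ 0.4 -0.1]
 [ 0.5 -0. ]
 [-0.7  1.1]]
[[ 0.3542  0.3416 -0.1133  0.0008 -0.001  -0.0015]
 [ 0.3233  0.7178 -0.2453 -0.0045  0.001   0.001 ]
 [ 0.5885  0.289   0.1726 -0.0011  0.0034 -0.0013]]
sd [2.366 2.395 3.633 0.007]
```

View pics/ov_cs.png

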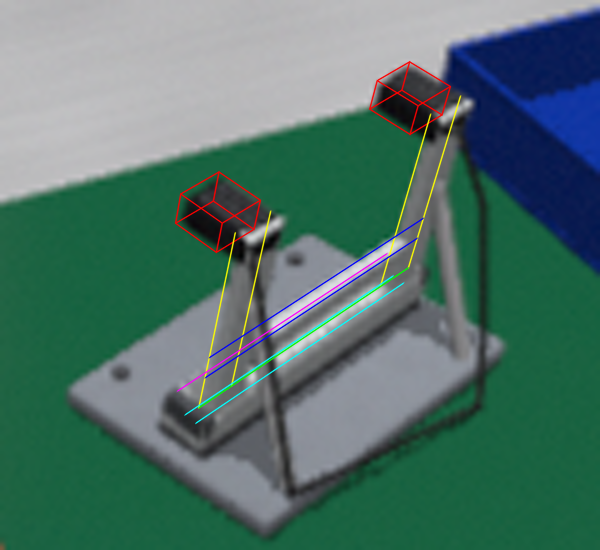

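View pics/ov_ct.png

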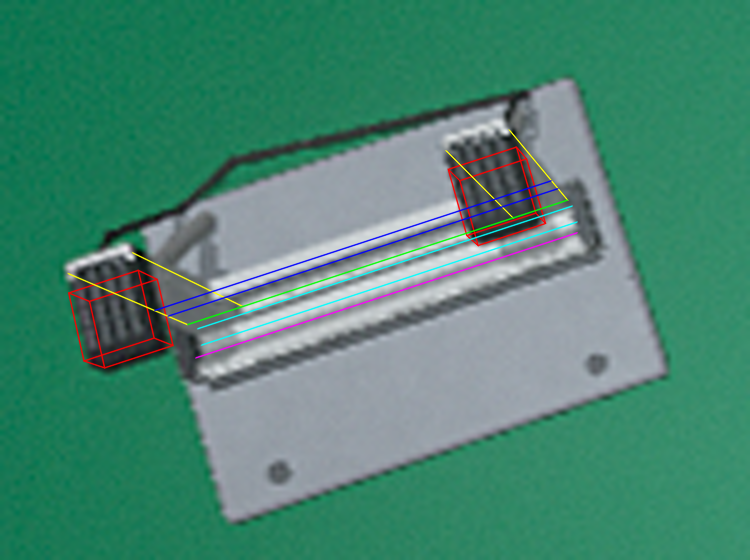

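```bash
python3 -c "
from h import *
plan((541.5,-262,200),-19.14)"
```

```text
11 [[[-0.82, 4.39, 0.52], 3.44], [[-0.56, 4.43, 0.52], 3.44], [[-0.29, 4.45, 0.52], 3.44], [[-0.02, 4.46, 0.52], 3.44], [[0.25, 4.46, 0.52], 3.44], [[0.51, 4.43, 0.52], 3.44], [[0.78, 4.4, 0.52], 3.44], [[1.04, 4.34, 0.52], 3.44], [[1.3, 4.27, 0.52], 3.44], [[1.55, 4.18, 0.52], 3.44], [[1.8, 4.08, 0.52], 3.44]]
```

Call:
arm_command(increments=[[[-0.8, 4.4, 0.5], 3.45], [[-0.6, 4.4, 0.5], 3.45], [[-0.3, 4.5, 0.5], 3.45], [[0, 4.5, 0.5], 3.45], [[0.3, 4.5, 0.5], 3.45], [[0.5, 4.4, 0.5], 3.45], [[0.8, 4.4, 0.5], 3.45], [[1.1, 4.3, 0.5], 3.45], [[1.3, 4.3, 0.5], 3.45], [[1.6, 4.2, 0.5], 3.45], [[1.8, 4.1, 0.5], 3.45], [[0, 0, 0], 0]], gripper=0.6)

```text
t: 3.85
ee_pos: [520.4, -307.0, 199.4]
orientation: [3.07, -0.619, -0.018]
ft_force: [0.2, 0.6, 0.3]
width: 52.6
```

```bash
python3 -c "
from h import *
shot('r2');st();plan((541.5,-262,150),-19.14)
plan((541.5,-262,150),-19.14)"
```

```text
t 3.9 pos [ 519.8 -304.9  199.3] F [-0.9 -0.3 -1.1] w 52.4 q [-0.544  0.422  1.693 -0.014  1.036 -0.141]
[[ 0.922 -0.386 -0.014]
 [-0.386 -0.923 -0.005]
 [-0.011  0.01  -1.   ]]
2 [[[0.2, -2.42, 2.44], -1.78], [[0.27, -2.41, 2.44], -1.78]]
2 [[[0.2, -2.42, 2.44], -1.78], [[0.27, -2.41, 2.44], -1.78]]
```

View pics/r2.png

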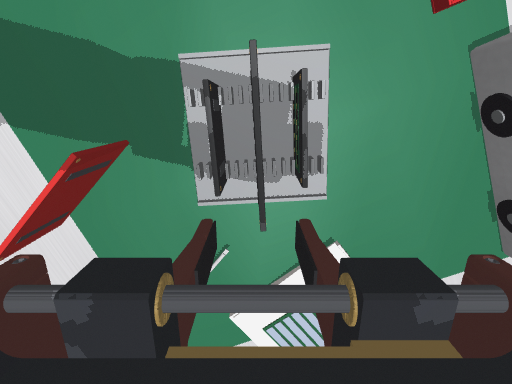

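Run:
```python
from h import *
c=wcam("r2")
A=onz(c,(253,41),120);B=onz(c,(263,229.5),120); print(A.round(1),B.round(1),((A+B)/2).round(1),np.linalg.norm(A-B),np.degrees(np.arctan2(-(A-B)[0],(A-B)[1])))
plan((541.5,-262,160),-19.14,3)
```

```text
[ 569.5 -184.5  120. ] [ 513.8 -341.3  120. ] [ 541.6 -262.9  120. ] 166.39459401052113 -19.565793312366313
3 [[[0.13, -1.61, 1.29], -1.19], [[0.16, -1.61, 1.29], -1.19], [[0.2, -1.6, 1.29], -1.19]]
```

Call:
arm_command(increments=[[[0.1, -1.6, 1.3], -1.2], [[0.2, -1.6, 1.3], -1.2], [[0.2, -1.4, 1.3], -0.8], [[0, 0, 0], 0], [[0, 0, 0], 0]])

```text
t: 4.4
ee_pos: [539.2, -256.7, 155.2]
orientation: [3.092, -0.52, -0.028]
ft_force: [0.1, 0.3, 0.8]
width: 52.7
```

```bash
python3 -c "
from h import *
st();plan((541.6,-262.5,97),-19.3,4)"
```

```text
t 4.4 pos [ 539.2 -256.7  155.2] F [0.1 0.3 0.8] w 52.7 q [-0.459  0.473  1.73  -0.013  0.954 -0.118]
[[ 0.945 -0.327 -0.018]
 [-0.327 -0.945 -0.003]
 [-0.016  0.009 -1.   ]]
4 [[[0.13, 0.11, 1.46], 0.06], [[0.13, 0.11, 1.46], 0.06], [[0.13, 0.11, 1.46], 0.06], [[0.13, 0.11, 1.46], 0.06]]
```

Call:
arm_command(increments=[[[0.1, 0.1, 1.4], 0], [[0.1, 0.1, 1.4], 0], [[0.1, 0.1, 1.4], 0], [[0.1, 0.1, 1.2], 0], [[0, 0, 0], 0]])

```text
t: 4.9
ee_pos: [541.1, -261.7, 96.6]
orientation: [3.092, -0.517, -0.027]
ft_force: [0.5, 0.3, -0.6]
width: 52.6
```

```bash
python3 -c "
from h import *
st();plan((541.6,-262.5,97),-19.3,1);shot('r3')"
```

```text
t 4.9 pos [ 541.1 -261.7   96.6] F [ 0.5  0.3 -0.6] w 52.6 q [-0.465  0.559  1.749 -0.015  0.848 -0.124]
[[ 0.946 -0.325 -0.018]
 [-0.325 -0.946 -0.003]
 [-0.016  0.009 -1.   ]]
1 [[[0.07, 0.06, -0.04], 0.32]]
```

View pics/r3.png

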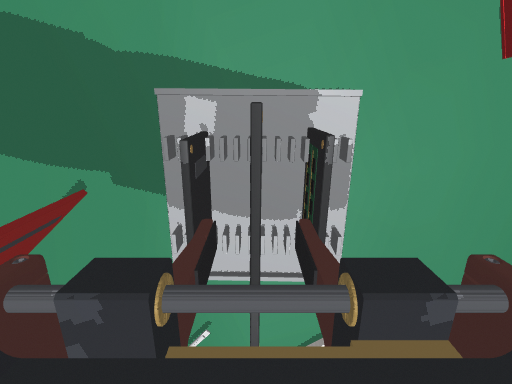

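Call:
arm_command(increments=[[[0, 0, 0.2], 0], [[0, 0, 0], 0], [[0, 0, 0], 0], [[0, 0, 0], 0], [[0, 0, 0], 0], [[0, 0, 0], 0]], gripper=0)

```text
t: 5.55
ee_pos: [542.5, -262.9, 97.1]
orientation: [3.091, -0.518, -0.021]
ft_force: [-1.6, -0.6, -0.2]
width: 8.4
```

```bash
python3 -c "
from h import *
st()"
```

```text
t 5.55 pos [ 542.5 -262.9   97.1] F [-1.6 -0.6 -0.2] w 8.4 q [-0.465  0.559  1.748 -0.015  0.845 -0.123]
[[ 0.945 -0.326 -0.014]
 [-0.326 -0.945 -0.005]
 [-0.012  0.01  -1.   ]]
```

Call:
arm_command(increments=[[[0, 0, 0], 0], [[0, 0, 0], 0], [[0, 0, -2], 0], [[0, 0, -3], 0], [[0, 0, -4], 0], [[0, 0, -4], 0], [[0, 0, -3], 0], [[0, 0, 0], 0]])

```text
t: 6.35
ee_pos: [543.8, -261.2, 259.7]
orientation: [3.093, -0.518, -0.028]
ft_force: [0.8, -0.0, -2.1]
width: 5.6
```

```bash
python3 -c "
from h import *
st();shot('g1');cv2.imwrite('pics/g1s.png',get_image('scene')[:,:,::-1])"
```

```text
t 6.35 pos [ 543.8 -261.2  259.7] F [ 0.8 -0.  -2.1] w 5.6 q [-0.462  0.359  1.636 -0.012  1.162 -0.125]
[[ 0.945 -0.326 -0.018]
 [-0.326 -0.945 -0.003]
 [-0.017  0.009 -1.   ]]
```

View pics/g1.png

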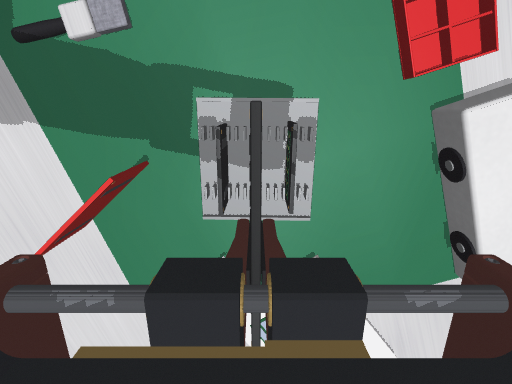

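View pics/g1s.png

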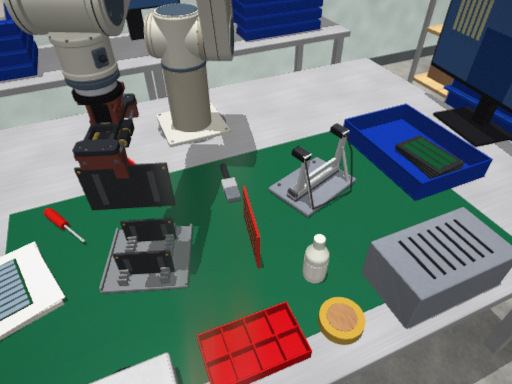

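```bash
python3 -c "
from h import *
plan((830,285,370),18.96,16)"
```

```text
16 [[[0.58, -3.8, -0.76], -2.37], [[0.73, -3.78, -0.76], -2.37], [[0.89, -3.74, -0.76], -2.37], [[1.04, -3.7, -0.76], -2.37], [[1.2, -3.66, -0.76], -2.37], [[1.35, -3.6, -0.76], -2.37], [[1.49, -3.54, -0.76], -2.37], [[1.64, -3.48, -0.76], -2.37], [[1.78, -3.41, -0.76], -2.37], [[1.92, -3.33, -0.76], -2.37], [[2.06, -3.25, -0.76], -2.37], [[2.19, -3.16, -0.76], -2.37], [[2.32, -3.07, -0.76], -2.37], [[2.45, -2.97, -0.76], -2.37], [[2.57, -2.87, -0.76], -2.37], [[2.68, -2.76, -0.76], -2.37]]
```

Call:
arm_command(increments=[[[0.5, -3.6, -0.8], -2.3], [[0.7, -3.6, -0.8], -2.3], [[0.8, -3.5, -0.8], -2.3], [[1, -3.5, -0.8], -2.3], [[1.1, -3.4, -0.8], -2.3], [[1.2, -3.4, -0.8], -2.3], [[1.4, -3.3, -0.8], -2.3], [[1.5, -3.3, -0.8], -2.3], [[1.7, -3.2, -0.8], -2.3], [[1.8, -3.1, -0.8], -2.3], [[1.9, -3, -0.8], -2.3], [[2, -3, -0.8], -2.3], [[2.2, -2.9, -0.8], -2.3], [[2.3, -2.8, -0.8], -2.3], [[2.4, -2.7, -0.8], -2.3], [[2.5, -2.6, -0.8], -2.3], [[0, 0, 0], 0]])

```text
t: 8.15
ee_pos: [804.9, 273.0, 312.0]
orientation: [-3.079, -0.518, 0.159]
ft_force: [-1.4, 0.5, -1.5]
width: 5.9
```

```bash
python3 -c "
from h import *
st()"
```

```text
t 8.15 pos [804.9 273.  312. ] F [-1.4  0.5 -1.5] w 5.9 q [ 0.302  0.784  0.814  0.029  1.642 -0.03 ]
[[ 0.94   0.326 -0.103]
 [ 0.327 -0.945 -0.001]
 [-0.098 -0.032 -0.995]]
```

Call:
arm_command(increments=[[[4, 0, -0.5], 0], [[4, 0, -0.5], 0], [[4, 0, -0.5], 0], [[0, 0, 0], 0]])

```text
t: 8.55
ee_pos: [903.8, 307.5, 289.0]
orientation: [-3.081, -0.518, 0.211]
ft_force: [-0.8, 0.4, -3.1]
width: 6.1
```

```bash
python3 -c "
from h import *
st()"
```

```text
t 8.55 pos [903.8 307.5 289. ] F [-0.8  0.4 -3.1] w 6.1 q [ 0.306  1.115  0.226  0.031  1.933 -0.018]
[[ 0.936  0.325 -0.134]
 [ 0.326 -0.945 -0.012]
 [-0.131 -0.032 -0.991]]
```

Call:
arm_command(increments=[[[4, 0, -1], 0], [[4, 0, -1], 0], [[4, 0, -1], 0]])

```text
t: 8.85
ee_pos: [935.0, 317.0, 259.9]
orientation: [-3.079, -0.512, 0.142]
ft_force: [-0.0, -0.1, -0.9]
width: 5.6
```

```bash
python3 -c "
from h import *
st()"
```

```text
t 8.85 pos [935.  317.  259.9] F [-0.  -0.1 -0.9] w 5.6 q [ 0.305  1.207  0.092  0.032  1.93  -0.014]
[[ 0.942  0.322 -0.093]
 [ 0.324 -0.946  0.002]
 [-0.087 -0.032 -0.996]]
```

Call:
arm_command(increments=[[[4, 0, -3], 0], [[4, 0, -3], 0], [[4, 0, -3], 0]])

```text
t: 9.15
ee_pos: [949.2, 319.7, 312.2]
orientation: [-3.068, -0.506, -0.002]
ft_force: [0.1, 0.4, -1.2]
width: 5.7
```

```bash
python3 -c "
from h import *
st()"
```

```text
t 9.15 pos [949.2 319.7 312.2] F [ 0.1  0.4 -1.2] w 5.7 q [ 0.303  1.156  0.087  0.034  1.892 -0.013]
[[ 0.947  0.321 -0.004]
 [ 0.321 -0.946  0.032]
 [ 0.007 -0.032 -0.999]]
```

Call:
arm_command(increments=[[[3, 0, -3], 0], [[3, 0, -3], 0], [[3, 0, -3], 0], [[3, 0, -3], 0]])

```text
t: 9.55
ee_pos: [949.9, 317.2, 414.8]
orientation: [-3.044, -0.5, -0.183]
ft_force: [1.1, 0.4, -2.4]
width: 6.1
```

```bash
python3 -c "
from h import *
st()"
```

```text
t 9.55 pos [949.9 317.2 414.8] F [ 1.1  0.4 -2.4] w 6.1 q [ 0.3    1.055  0.086  0.036  1.876 -0.013]
[[ 0.941  0.322  0.108]
 [ 0.316 -0.946  0.069]
 [ 0.125 -0.031 -0.992]]
```

```bash
python3 -c "
from h import *
plan((420,205,340),None,16)"
```

```text
16 [[[-3.4, -0.39, 0.06], 0.0], [[-3.4, -0.39, 0.06], 0.0], [[-3.4, -0.39, 0.06], 0.0], [[-3.4, -0.39, 0.06], 0.0], [[-3.4, -0.39, 0.06], 0.0], [[-3.4, -0.39, 0.06], 0.0], [[-3.4, -0.39, 0.06], 0.0], [[-3.4, -0.39, 0.06], 0.0], [[-3.4, -0.39, 0.06], 0.0], [[-3.4, -0.39, 0.06], 0.0], [[-3.4, -0.39, 0.06], 0.0], [[-3.4, -0.39, 0.06], 0.0], [[-3.4, -0.39, 0.06], 0.0], [[-3.4, -0.39, 0.06], 0.0], [[-3.4, -0.39, 0.06], 0.0], [[-3.4, -0.39, 0.06], 0.0]]
```

Call:
arm_command(increments=[[[-3.4, -0.4, 0], 0], [[-3.4, -0.4, 0], 0], [[-3.4, -0.4, 0], 0], [[-3.4, -0.4, -0.1], 0], [[-3.4, -0.4, -0.1], 0], [[-3.4, -0.4, -0.1], 0], [[-3.4, -0.4, -0.1], 0], [[-3.4, -0.4, -0.1], 0]])

```text
t: 10.35
ee_pos: [690.8, 262.3, 401.2]
orientation: [-3.036, -0.497, -0.233]
ft_force: [0.6, 0.3, -0.9]
width: 5.8
```

```bash
python3 -c "
from h import *
st();plan((420,205,340),None,7)"
```

```text
t 10.35 pos [690.8 262.3 401.2] F [ 0.6  0.3 -0.9] w 5.8 q [0.334 0.392 1.28  0.03  1.311 0.004]
[[ 0.937  0.321  0.14 ]
 [ 0.313 -0.947  0.08 ]
 [ 0.158 -0.031 -0.987]]
7 [[[-4.02, -0.44, 0.26], 0.0], [[-4.02, -0.44, 0.26], 0.0], [[-4.02, -0.44, 0.26], 0.0], [[-4.02, -0.44, 0.26], 0.0], [[-4.02, -0.44, 0.26], 0.0], [[-4.02, -0.44, 0.26], 0.0], [[-4.02, -0.44, 0.26], 0.0]]
```

```bash
python3 -c "
from h import *
plan((930,95,420),None,7)"
```

```text
7 [[[2.5, 3.35, 0.02], 0.0], [[2.5, 3.35, 0.02], 0.0], [[2.5, 3.35, 0.02], 0.0], [[2.5, 3.35, 0.02], 0.0], [[2.5, 3.35, 0.02], 0.0], [[2.5, 3.35, 0.02], 0.0], [[2.5, 3.35, 0.02], 0.0]]
```

Call:
arm_command(increments=[[[2.5, 3.3, 0], 0], [[2.5, 3.3, 0], 0], [[2.5, 3.3, 0], 0], [[2.5, 3.3, 0], 0], [[2.5, 3.3, 0], 0], [[2.5, 3.3, 0], 0], [[2.8, 2.5, -1], 0], [[3, 0.8, -2], 0], [[3, 0.8, -2.5], 0], [[3, 0.8, -2.5], 0], [[3, 0.8, -2.5], 0]])

```text
t: 11.45
ee_pos: [969.5, 94.3, 509.9]
orientation: [-3.033, -0.499, -0.288]
ft_force: [0.3, 0.6, -2.7]
width: 5.8
```

```bash
python3 -c "
from h import *
st()"
```

```text
t 11.45 pos [969.5  94.3 509.9] F [ 0.3  0.6 -2.7] w 5.8 q [ 0.062  0.955  0.091  0.077  1.914 -0.232]
[[ 0.931  0.322  0.174]
 [ 0.312 -0.946  0.084]
 [ 0.192 -0.024 -0.981]]
```

Call:
arm_command(increments=[[[4, 0.9, -2], 0], [[4, 0.9, -2], 0], [[4, 0.9, -2], 0], [[4, 0.9, -2], 0]])

```text
t: 11.85
ee_pos: [985.5, 93.4, 565.1]
orientation: [-3.015, -0.49, -0.5]
ft_force: [-0.5, -0.5, -2.3]
width: 5.5
```

```bash
python3 -c "
from h import *
st()"
```

```text
t 11.85 pos [985.5  93.4 565.1] F [-0.5 -0.5 -2.3] w 5.5 q [ 0.058  0.908  0.086  0.081  1.828 -0.231]
[[ 0.898  0.316  0.307]
 [ 0.301 -0.949  0.096]
 [ 0.322  0.006 -0.947]]
```

```bash
python3 -c "
from h import *
plan((405,197,360),None,16)"
```

```text
16 [[[-3.47, -1.77, 0.16], 0.0], [[-3.47, -1.77, 0.16], 0.0], [[-3.47, -1.77, 0.16], 0.0], [[-3.47, -1.77, 0.16], 0.0], [[-3.47, -1.77, 0.16], 0.0], [[-3.47, -1.77, 0.16], 0.0], [[-3.47, -1.77, 0.16], 0.0], [[-3.47, -1.77, 0.16], 0.0], [[-3.47, -1.77, 0.16], 0.0], [[-3.47, -1.77, 0.16], 0.0], [[-3.47, -1.77, 0.16], 0.0], [[-3.47, -1.77, 0.16], 0.0], [[-3.47, -1.77, 0.16], 0.0], [[-3.47, -1.77, 0.16], 0.0], [[-3.47, -1.77, 0.16], 0.0], [[-3.47, -1.77, 0.16], 0.0]]
```

Call:
arm_command(increments=[[[-3.4, -1.7, 0], 0], [[-3.4, -1.7, 0], 0], [[-3.4, -1.7, 0], 0], [[-3.4, -1.7, 0], 0], [[-3.4, -1.7, 0], 0], [[-3.4, -1.7, 0], 0], [[-3.4, -1.7, 0], 0], [[-3.4, -1.7, 0], 0]])

```text
t: 12.65
ee_pos: [714.5, 139.5, 494.1]
orientation: [-3.006, -0.488, -0.566]
ft_force: [0.6, -0.1, -2.3]
width: 5.9
```

```bash
python3 -c "
from h import *
st();plan((405,197,350),None,8)"
```

```text
t 12.65 pos [714.5 139.5 494.1] F [ 0.6 -0.1 -2.3] w 5.9 q [ 0.158  0.236  1.335  0.048  1.204 -0.173]
[[ 0.884  0.314  0.348]
 [ 0.298 -0.949  0.1  ]
 [ 0.361  0.015 -0.932]]
8 [[[-3.86, -1.92, 0.41], 0.0], [[-3.86, -1.92, 0.41], 0.0], [[-3.86, -1.92, 0.41], 0.0], [[-3.86, -1.92, 0.41], 0.0], [[-3.86, -1.92, 0.41], 0.0], [[-3.86, -1.92, 0.41], 0.0], [[-3.86, -1.92, 0.41], 0.0], [[-3.86, -1.92, 0.41], 0.0]]
```

Call:
arm_command(increments=[[[-3.8, -1.9, 0.3], 0], [[-3.8, -1.9, 0.3], 0], [[-3.8, -1.9, 0.3], 0], [[-3.8, -1.9, 0.3], 0], [[-3.8, -1.9, 0.3], 0], [[-3.6, -1.9, 0.3], 0], [[-3, -1.4, 0.3], 0], [[-2, -1, 0.3], 0], [[0, 0, 0], 0]])

```text
t: 13.55
ee_pos: [423.6, 194.1, 380.3]
orientation: [-2.983, -0.488, -0.631]
ft_force: [-0.4, -1.9, -2.5]
width: 5.8
```

```bash
python3 -c "
from h import *
st();plan((405,197,300),None,1)
for n in ('scene','top'): cv2.imwrite(f'pics/p1{n}.png',get_image(n)[:,:,::-1])
shot('p1')"
```

```text
t 13.55 pos [423.6 194.1 380.3] F [-0.4 -1.9 -2.5] w 5.8 q [ 0.445 -0.188  2.024 -0.079  0.896  0.157]
[[ 0.866  0.316  0.386]
 [ 0.294 -0.949  0.116]
 [ 0.403  0.013 -0.915]]
1 [[[-4.76, -0.97, 6.66], 0.0]]
```

View pics/p1scene.png

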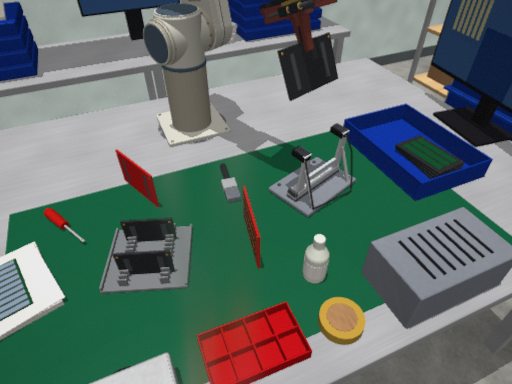

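View pics/p1.png

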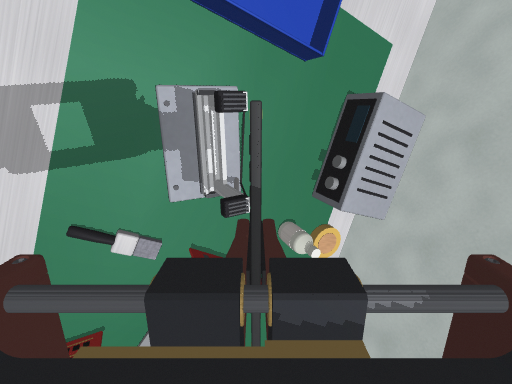

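```bash
cat > ins.py <<'E'
from stand import *
P=np.load("stand.npy"); M,t0=pose(P); H=87
def where():
    o=get_obs(); T=R.from_rotvec(o["orientation"]).as_matrix()
    e=M.T@(o["ee_pos"]+H*T[:,2]-t0); Q=M.T@T
    print("t",round(o["t"],2),"TCP",o["ee_pos"].round(1),"edge in stand",e.round(1),"tilt deg",np.degrees(np.arctan2(Q[0,2],-Q[2,2])).round(1),"yaw/roll deg",np.degrees(np.arctan2(Q[1,0],np.hypot(Q[0,0],Q[2,0]))).round(2),np.degrees(Q[2,1]).round(2),"F",o["ft_force"].round(1),"w",o["width"].round(1))
    return o,T,e
def go(target):
    o,T,e=where(); d=M@(np.array(target)-e); print("shift cm",(T.T@d/10).round(2))
E
python3 -c "
from ins import *
import numpy as np
for d in (90,30,0):
    go((-5-d*np.sin(np.radians(28)),0,3+d*np.cos(np.radians(28))))"
```

```text
Traceback (most recent call last):
  File "ins.py", line 9, in go
    o,T,e=where(); d=M@(np.array(target)-e); print("shift cm",(T.T@d/10).round(2))
          ~~~~~^^
  File "ins.py", line 6, in where
    print("t",round(o["t"],2),"TCP",o["ee_pos"].round(1),"edge in stand",e.round(1),"tilt deg",np.degrees(np.arctan2(Q[0,2],-Q[2,2])).round(1),"yaw/roll deg",np.degrees(np.arctan2(Q[1,0],np.hypot(Q[0,0],Q[2,0]))).round(2),np.degrees(Q[2,1]).round(2),"F",o["ft_force"].round(1),"w",o["width"].round(1))
                                                                                                                                                                                                                                                                                         ^^^^^^^^^^^^^^^^
AttributeError: 'float' object has no attribute 'round'
```

```bash
sed -i 's/o\["width"\].round(1)/round(o["width"],1)/' ins.py
python3 -c "
from ins import *
import numpy as np
for d in (90,30,0):
    go((-5-d*np.sin(np.radians(28)),0,3+d*np.cos(np.radians(28))))"
```

```text
t 13.7 TCP [427.2 194.3 382.2] edge in stand [-56.  -11.6 266. ] tilt deg 29.9 yaw/roll deg -0.25 0.69 F [-0.2  1.  -2.2] w 6.3
shift cm [-8.41 -1.39 16.32]
t 13.7 TCP [427.2 194.3 382.2] edge in stand [-56.  -11.6 266. ] tilt deg 29.9 yaw/roll deg -0.25 0.69 F [-0.2  1.  -2.2] w 6.3
shift cm [-8.61 -1.49 22.32]
t 13.7 TCP [427.2 194.3 382.2] edge in stand [-56.  -11.6 266. ] tilt deg 29.9 yaw/roll deg -0.25 0.69 F [-0.2  1.  -2.2] w 6.3
shift cm [-8.71 -1.54 25.32]
```

Call:
arm_command(increments=[[[-2.2, -0.3, 2], 0], [[-2.2, -0.3, 3], 0], [[-2, -0.3, 3], 0], [[-1.5, -0.3, 3], 0], [[-0.3, -0.1, 2.5], 0], [[0, 0, 1], 0], [[0, 0, 0], 0]])

```text
t: 14.4
ee_pos: [424.3, 203.1, 221.9]
orientation: [-2.971, -0.474, -0.67]
ft_force: [0.1, 0.1, -1.9]
width: 6.1
```

```bash
python3 -c "
from ins import *
for n in ('scene','top'): cv2.imwrite(f'pics/p2{n}.png',get_image(n)[:,:,::-1])
shot('p2')
a=np.radians(28)
for d in (60,30,0): go((-5-d*np.sin(a),0,3+d*np.cos(a)))
s=cv2.imread('pics/p2scene.png')[60:220,230:390];cv2.imwrite('pics/p2sz.png',cv2.resize(s,None,fx=3.7,fy=3.7,interpolation=cv2.INTER_CUBIC))
"
```

```text
t 14.55 TCP [424.2 203.3 223.6] edge in stand [-37.3  -2.1 109.5] tilt deg 31.5 yaw/roll deg -0.62 0.44 F [-0.2 -0.1 -2.1] w 6.1
shift cm [-2.44 -0.25  4.78]
t 14.55 TCP [424.2 203.3 223.6] edge in stand [-37.3  -2.1 109.5] tilt deg 31.5 yaw/roll deg -0.62 0.44 F [-0.2 -0.1 -2.1] w 6.1
shift cm [-2.62 -0.3   7.78]
t 14.55 TCP [424.2 203.3 223.6] edge in stand [-37.3  -2.1 109.5] tilt deg 31.5 yaw/roll deg -0.62 0.44 F [-0.2 -0.1 -2.1] w 6.1
shift cm [-2.81 -0.34 10.77]
```

View pics/p2sz.png

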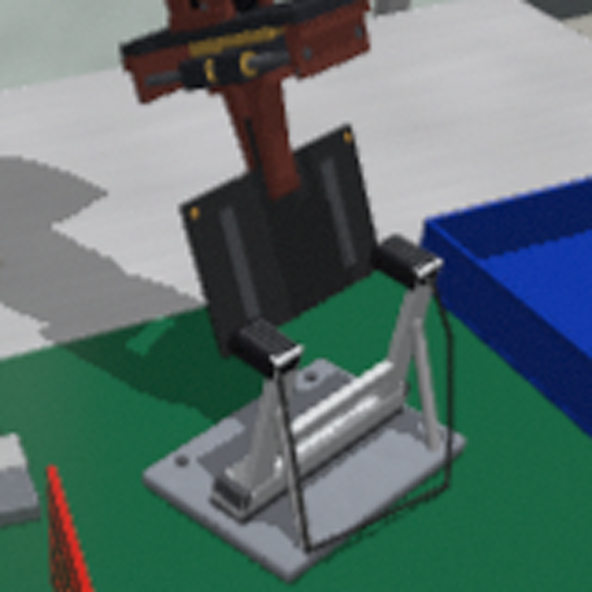

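View pics/p2.png

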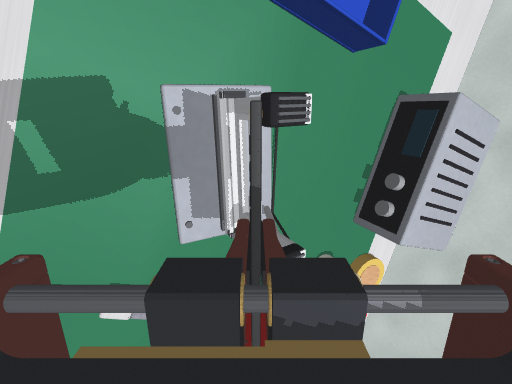

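View pics/p2top.png

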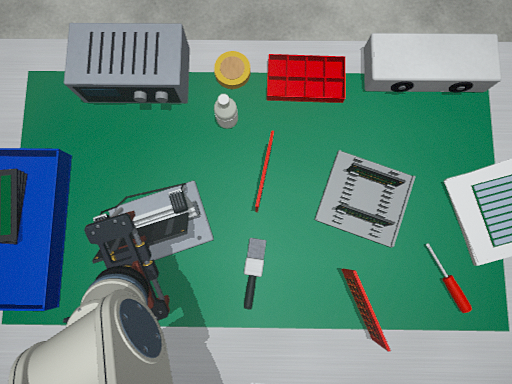

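Call:
arm_command(increments=[[[-1.3, -0.1, 0.8], 0], [[-1, -0.1, 1.8], 0], [[-0.3, -0.1, 1.8], 0], [[0, 0, 1.8], 0], [[0, 0, 1], 0], [[0, 0, 0], 0], [[0, 0, 0], 0]])

```text
t: 15.25
ee_pos: [439.3, 211.2, 155.8]
orientation: [-2.958, -0.468, -0.703]
ft_force: [0.6, 0.7, -2.0]
width: 6.5
```

```bash
python3 -c "
from ins import *
for n in ('scene','top'): cv2.imwrite(f'pics/p3{n}.png',get_image(n)[:,:,::-1])
shot('p3')
a=np.radians(28)
for d in (30,0): go((-5-d*np.sin(a),0,3+d*np.cos(a)))
s=cv2.imread('pics/p3scene.png')[60:220,230:390];cv2.imwrite('pics/p3sz.png',cv2.resize(s,None,fx=3.7,fy=3.7,interpolation=cv2.INTER_CUBIC))
s=cv2.imread('pics/p3.png')[60:260,130:360];cv2.imwrite('pics/p3z.png',cv2.resize(s,None,fx=3,fy=3,interpolation=cv2.INTER_CUBIC))
"
```

```text
t 15.4 TCP [439.1 211.1 155.9] edge in stand [-12.1   0.6  44.9] tilt deg 32.7 yaw/roll deg -0.78 0.24 F [ 0.9  0.6 -2.4] w 5.8
shift cm [-1.42  0.07  0.92]
t 15.4 TCP [439.1 211.1 155.9] edge in stand [-12.1   0.6  44.9] tilt deg 32.7 yaw/roll deg -0.78 0.24 F [ 0.9  0.6 -2.4] w 5.8
shift cm [-1.66  0.03  3.91]
```

View pics/p3sz.png

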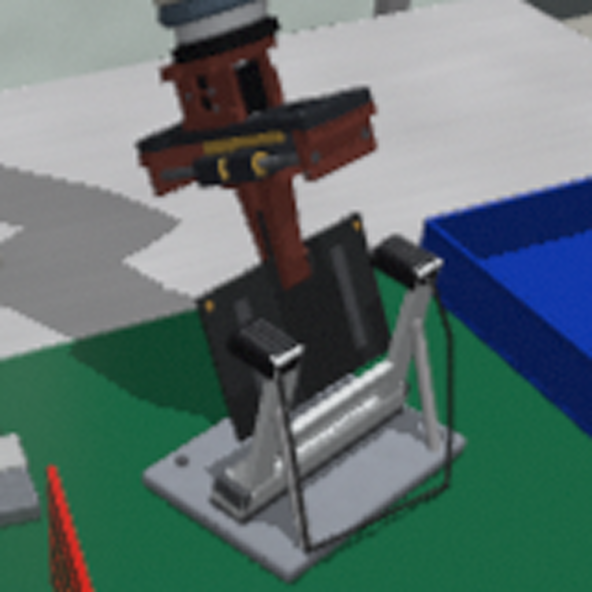

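View pics/p3z.png

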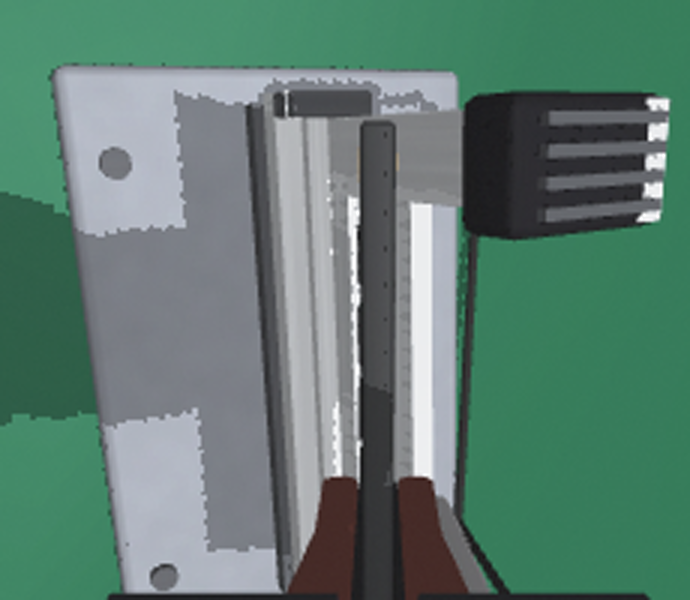

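Run:
```python
import cv2
s=cv2.imread('pics/p3.png')[85:185,205:290];cv2.imwrite('pics/p3zz.png',cv2.resize(s,None,fx=6,fy=6,interpolation=cv2.INTER_NEAREST))
```

```text
(no output)
```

View pics/p3zz.png

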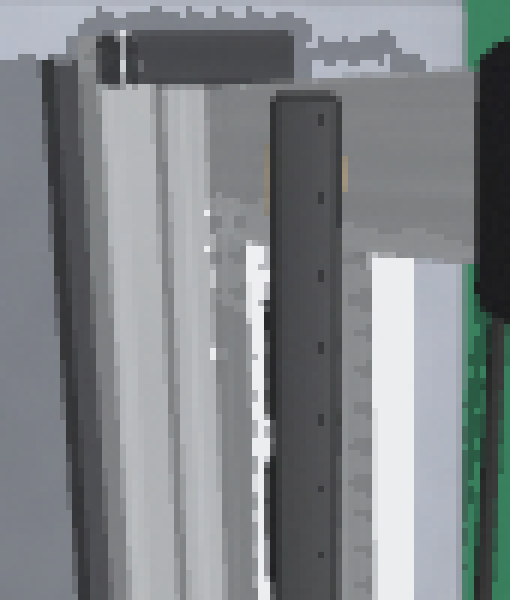

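```bash
cat > ov2.py <<'E'
from stand import *
import sys
def overlay(name,p,out,x0,y0,x1,y1,f):
    c=wcam(name); im=cv2.imread(f"pics/{name}.png"); o=cv2.resize(im[y0:y1,x0:x1],None,fx=f,fy=f,interpolation=cv2.INTER_NEAREST)
    L=[]
    for x,z,col in [(0,0,(255,255,0)),(-8,0,(255,255,0)),(-16,12,(255,0,255)),(0,12,(0,255,0)),(0,50,(255,0,0))]:
        L.append(((x,-90,z),(x,90,z),col))
    for y in (64,90): L.append(((0,y,12),(0,y,136),(0,255,255)))
    for z in (118,137): L.append(((-36,63,z),(-36,91,z),(0,0,255)))
    for y in (63,91): L.append(((-36,y,118),(-36,y,137),(0,0,255)))
    for A,B,col in L:
        q=(proj(c,toW(p,[A,B]))-[x0,y0]+.5)*f
        cv2.line(o,tuple(int(v*8) for v in q[0]),tuple(int(v*8) for v in q[1]),col,1,cv2.LINE_AA,3)
    cv2.imwrite(out,o)
if __name__=="__main__":
    overlay("p3",np.load("stand.npy"),"pics/p3ov.png",180,75,340,225,4)
    P=np.load("stand.npy"); P[2]-=10; overlay("p3",P,"pics/p3ov2.png",180,75,340,225,4)
E
python3 ov2.py
```

```text
(no output)
```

View pics/p3ov.png

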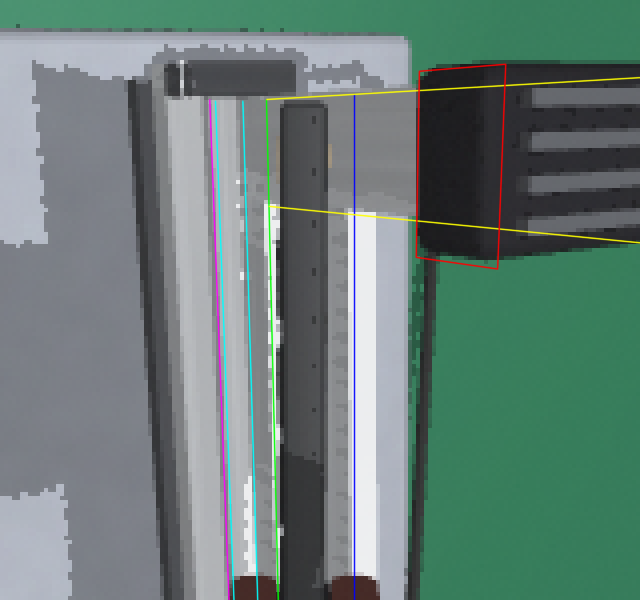

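View pics/p3ov2.png

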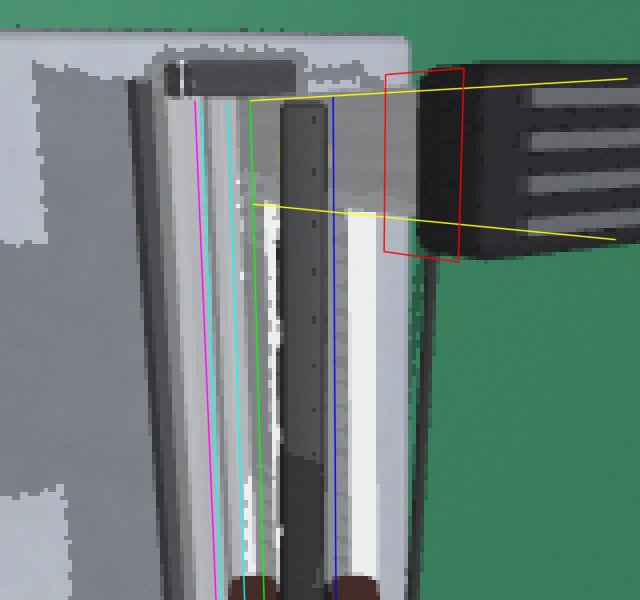

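Call:
arm_command(increments=[[[-0.8, 0, 0.3], -0.6], [[-0.7, 0, 0.5], -0.6], [[0, 0, 0.7], 0], [[0, 0, 0.7], 0], [[0, 0, 0], 0], [[0, 0, 0], 0]])

```text
t: 16.0
ee_pos: [437.2, 210.6, 133.6]
orientation: [-2.951, -0.5, -0.718]
ft_force: [-0.4, -0.3, -2.1]
width: 5.5
```

```bash
python3 -c "
from ins import *
shot('p4')
go((-5,0,3))
import ov2
ov2.overlay('p4',P,'pics/p4ov.png',180,75,340,225,4)
s=cv2.imread('pics/p4.png')[75:225,180:340];cv2.imwrite('pics/p4z.png',cv2.resize(s,None,fx=4,fy=4,interpolation=cv2.INTER_NEAREST))
"
```

```text
t 16.05 TCP [437.3 210.7 133.7] edge in stand [-11.    0.9  23. ] tilt deg 33.2 yaw/roll deg 0.44 0.86 F [ 0.3 -0.3 -2.6] w 6.0
shift cm [-0.6   0.06  2.01]
```

View pics/p4ov.png

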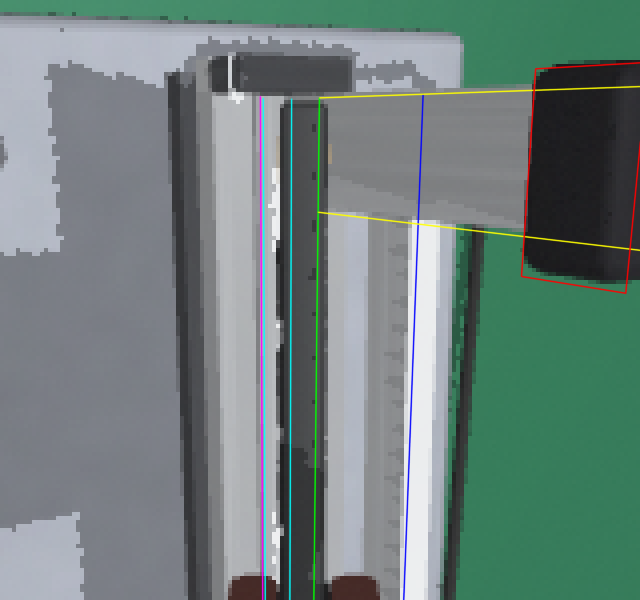

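View pics/p4z.png

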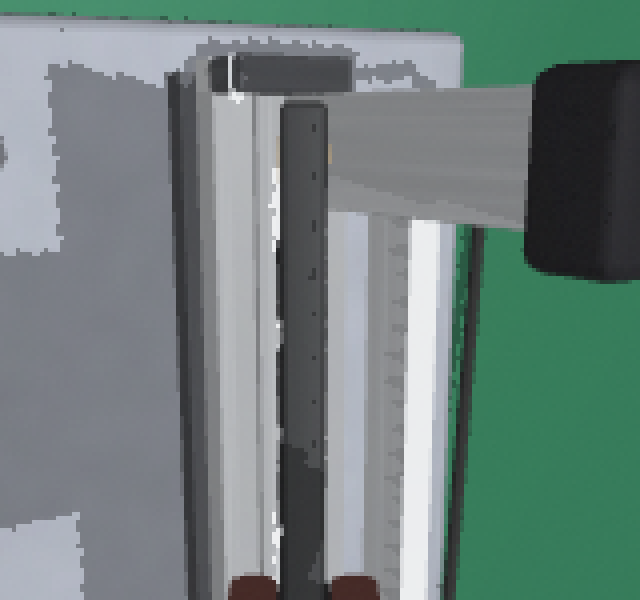

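Call:
arm_command(increments=[[[-0.3, 0, 0.4], 0], [[-0.1, 0, 0.5], 0], [[0, 0, 0.4], 0], [[0, 0, 0.2], 0], [[0, 0, 0], 0]])

```text
t: 16.55
ee_pos: [441.6, 212.6, 122.0]
orientation: [-2.95, -0.498, -0.724]
ft_force: [0.1, -0.9, -2.1]
width: 5.5
```

```bash
python3 -c "
from ins import *
go((-3.5,0,2))
shot('p5')
s=cv2.imread('pics/p5.png')[75:225,180:340];cv2.imwrite('pics/p5z.png',cv2.resize(s,None,fx=4,fy=4,interpolation=cv2.INTER_NEAREST))
"
```

```text
t 16.55 TCP [441.6 212.6 122. ] edge in stand [-4.8  1.2 12. ] tilt deg 33.4 yaw/roll deg 0.4 0.89 F [ 0.1 -0.9 -2.1] w 5.5
shift cm [-0.44  0.1   0.91]
```

View pics/p5z.png

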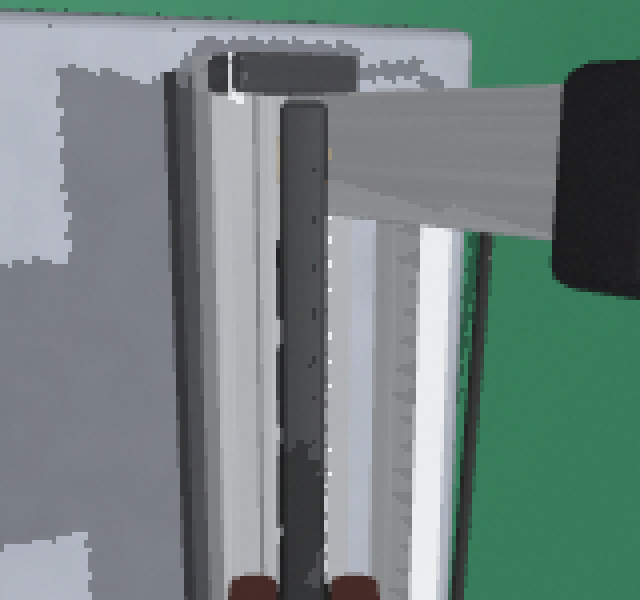

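Call:
arm_command(increments=[[[-0.3, 0, 0.1], 0], [[-0.2, 0, 0.3], 0], [[0, 0, 0.2], 0], [[0, 0, 0], 0]])

```text
t: 17.0
ee_pos: [440.3, 213.7, 118.0]
orientation: [-2.955, -0.497, -0.725]
ft_force: [0.6, 0.2, -1.4]
width: 6.0
```

```bash
python3 -c "
from ins import *
go((-4,0,2))
shot('p6')
s=cv2.imread('pics/p6.png')[75:225,180:340];cv2.imwrite('pics/p6z.png',cv2.resize(s,None,fx=4,fy=4,interpolation=cv2.INTER_NEAREST))
s=get_image('scene')[60:220,230:390,::-1];cv2.imwrite('pics/p6s.png',cv2.resize(s,None,fx=3.7,fy=3.7,interpolation=cv2.INTER_CUBIC))
"
```

```text
t 17.0 TCP [440.3 213.7 118. ] edge in stand [-5.4  2.3  7.9] tilt deg 33.4 yaw/roll deg 0.38 1.08 F [ 0.6  0.2 -1.4] w 6.0
shift cm [-0.21  0.22  0.57]
```

View pics/p6z.png

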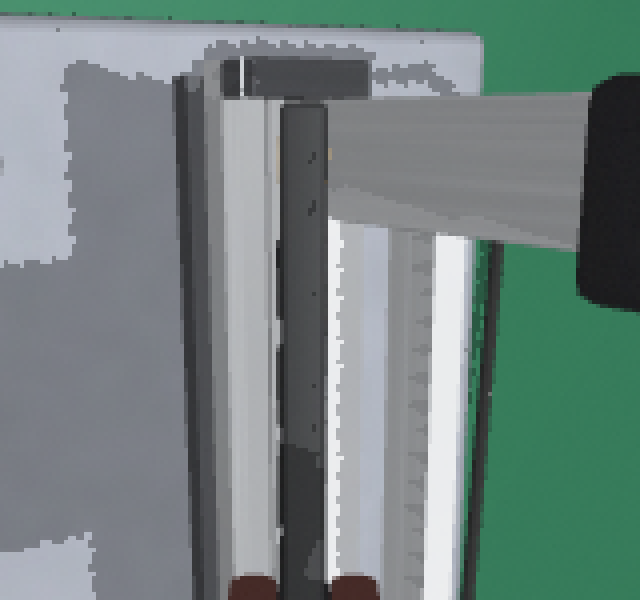

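View pics/p6s.png

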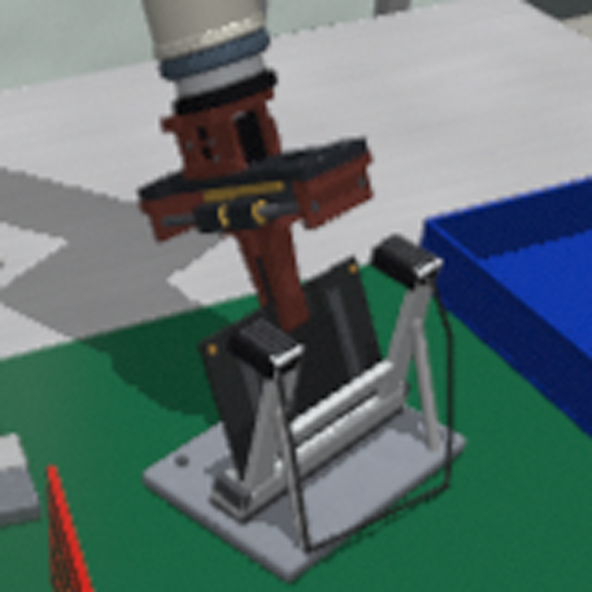

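Call:
arm_command(increments=[[[-0.1, 0.1, 0.2], 0], [[-0.1, 0.1, 0.2], 0], [[0, 0, 0.2], 0], [[0, 0, 0], 0]])

```text
t: 17.5
ee_pos: [441.6, 213.3, 113.5]
orientation: [-2.96, -0.496, -0.723]
ft_force: [-1.0, 0.2, -2.2]
width: 5.5
```

```bash
python3 -c "
from ins import *
go((-4,0,2))"
```

```text
t 17.5 TCP [441.6 213.3 113.5] edge in stand [-4.   1.   3.5] tilt deg 33.2 yaw/roll deg 0.37 1.3 F [-1.   0.2 -2.2] w 5.5
shift cm [-0.09  0.1   0.13]
```

Call:
arm_command(increments=[[[-0.1, 0, 0.2], 0], [[0, 0, 0.15], 0], [[0, 0, 0], 0]])

```text
t: 17.8
ee_pos: [442.2, 212.9, 111.2]
orientation: [-2.965, -0.494, -0.724]
ft_force: [-0.9, 0.8, -0.1]
width: 6.0
```

```bash
python3 -c "
from ins import *
go((-4,0,2))"
```

```text
t 17.8 TCP [442.2 212.9 111.2] edge in stand [-3.4  0.1  1.2] tilt deg 33.2 yaw/roll deg 0.34 1.49 F [-0.9  0.8 -0.1] w 6.0
shift cm [-0.01  0.02 -0.1 ]
```

Call:
arm_command(increments=[[[-0.1, 0, 0.2], 0], [[0, 0, 0.2], 0], [[0, 0, 0], 0]])

```text
t: 18.1
ee_pos: [442.4, 212.8, 110.4]
orientation: [-2.964, -0.494, -0.731]
ft_force: [-1.8, -0.3, -2.2]
width: 6.0
```

```bash
python3 -c "
from ins import *
go((-4,0,2))
shot('p7')
s=cv2.imread('pics/p7.png')[75:225,180:340];cv2.imwrite('pics/p7z.png',cv2.resize(s,None,fx=4,fy=4,interpolation=cv2.INTER_NEAREST))
s=get_image('scene')[60:220,230:390,::-1];cv2.imwrite('pics/p7s.png',cv2.resize(s,None,fx=3.7,fy=3.7,interpolation=cv2.INTER_CUBIC))
"
```

```text
t 18.1 TCP [442.4 212.8 110.4] edge in stand [-2.8 -0.2  0.7] tilt deg 33.4 yaw/roll deg 0.36 1.58 F [-1.8 -0.3 -2.2] w 6.0
shift cm [-0.03 -0.01 -0.18]
```

View pics/p7z.png

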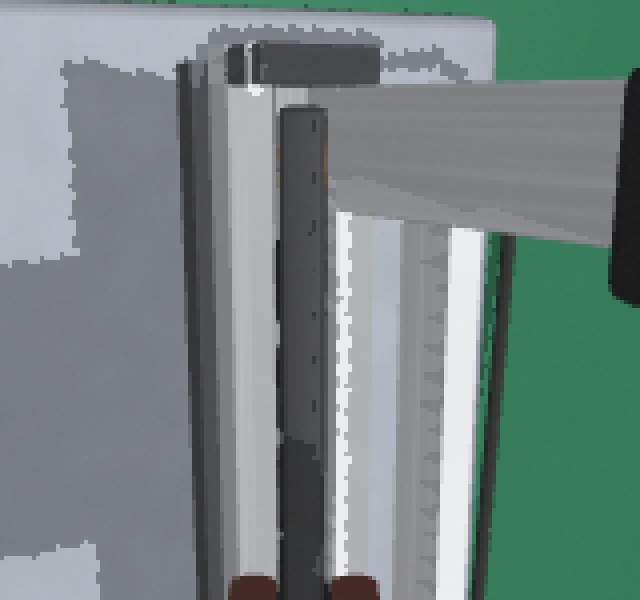

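View pics/p7s.png

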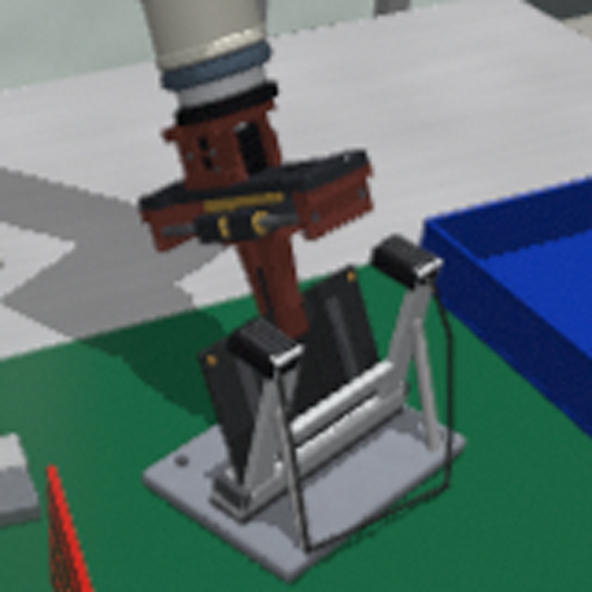

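Call:
arm_command(increments=[[[-0.2, 0, 0.1], 0], [[-0.1, 0, 0.2], 0], [[0, 0, 0.2], 0], [[0, 0, 0], 0]])

```text
t: 18.6
ee_pos: [442.6, 213.0, 109.0]
orientation: [-2.963, -0.491, -0.741]
ft_force: [-2.0, -1.2, -2.8]
width: 5.9
```

```bash
python3 -c "
from ins import *
go((-4,0,2))"
```

```text
t 18.6 TCP [442.6 213.  109. ] edge in stand [-1.9 -0.2 -0.4] tilt deg 33.8 yaw/roll deg 0.31 1.67 F [-2.  -1.2 -2.8] w 5.9
shift cm [-0.04 -0.01 -0.32]
```

Call:
arm_command(increments=[[[-0.3, 0, 0.1], 0], [[-0.2, 0, 0.3], 0], [[0, 0, 0.3], 0], [[0, 0, 0.3], 0], [[0, 0, 0], 0]])

```text
t: 19.1
ee_pos: [443.6, 213.7, 106.7]
orientation: [-2.965, -0.493, -0.737]
ft_force: [-0.1, 0.4, -1.3]
width: 5.8
```

```bash
python3 -c "
from ins import *
go((-4,0,2))
shot('p8')
s=cv2.imread('pics/p8.png')[75:225,180:340];cv2.imwrite('pics/p8z.png',cv2.resize(s,None,fx=4,fy=4,interpolation=cv2.INTER_NEAREST))
"
```

```text
t 19.1 TCP [443.6 213.7 106.7] edge in stand [-0.7  0.  -2.7] tilt deg 33.6 yaw/roll deg 0.36 1.7 F [-0.1  0.4 -1.3] w 5.8
shift cm [-0.01  0.02 -0.57]
```

View pics/p8z.png

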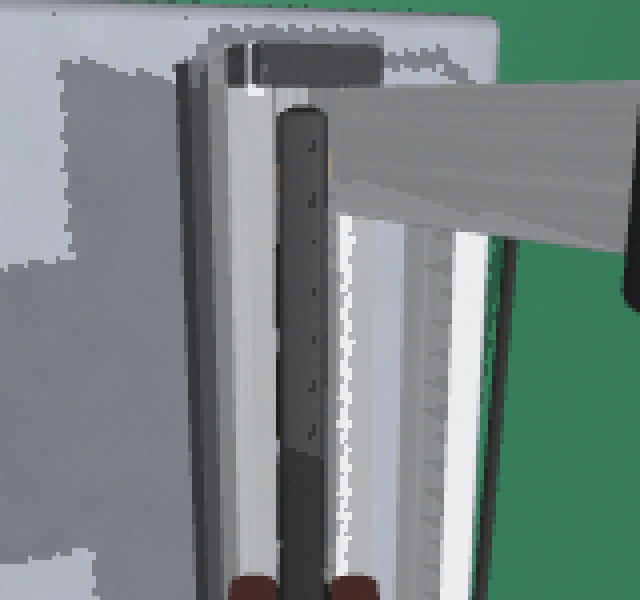

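Call:
arm_command(increments=[[[0.2, 0, 0], 0], [[0.4, 0, 0.05], 0], [[0.5, 0, 0.1], 0], [[0.5, 0, 0.1], 0], [[0.5, 0, 0.1], 0]], gripper=0.45)

```text
t: 19.65
ee_pos: [464.2, 221.1, 112.1]
orientation: [-2.965, -0.493, -0.734]
ft_force: [-0.6, -0.8, -0.6]
width: 38.8
```

```bash
python3 -c "
from ins import *
where()
shot('q1')
s=cv2.imread('pics/q1.png')[75:275,150:370];cv2.imwrite('pics/q1z.png',cv2.resize(s,None,fx=3,fy=3,interpolation=cv2.INTER_NEAREST))
s=get_image('scene')[60:220,230:390,::-1];cv2.imwrite('pics/q1s.png',cv2.resize(s,None,fx=3.7,fy=3.7,interpolation=cv2.INTER_CUBIC))
"
```

```text
t 19.65 TCP [464.2 221.1 112.1] edge in stand [20.3  0.4  4.9] tilt deg 33.5 yaw/roll deg 0.35 1.67 F [-0.6 -0.8 -0.6] w 38.8
```

View pics/q1z.png

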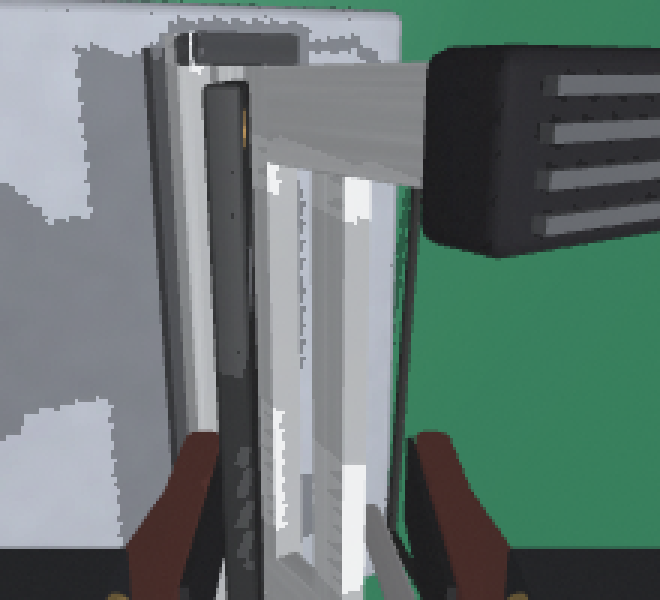

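View pics/q1s.png

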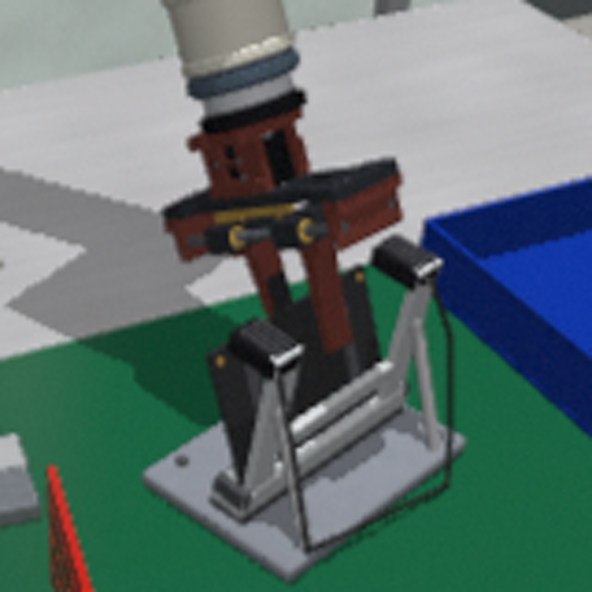

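Call:
arm_command(increments=[[[0.4, 0, 0.15], 0], [[0.4, 0, 0.15], 0], [[0.4, 0, 0.15], 0], [[0.4, 0, 0.15], 0], [[0.4, 0, 0.15], 0], [[0.4, 0, 0.15], 0], [[0, 0, 0], 0]])

```text
t: 20.45
ee_pos: [489.6, 229.6, 113.6]
orientation: [-2.966, -0.491, -0.733]
ft_force: [0.5, -0.2, 0.4]
width: 39.2
```

```bash
python3 -c "
from ins import *
o,T,e=where()
print('TCP in stand',M.T@(o['ee_pos']-t0))
shot('q2')
s=cv2.imread('pics/q2.png')[75:275,150:370];cv2.imwrite('pics/q2z.png',cv2.resize(s,None,fx=3,fy=3,interpolation=cv2.INTER_NEAREST))
s=get_image('scene')[60:220,230:390,::-1];cv2.imwrite('pics/q2s.png',cv2.resize(s,None,fx=3.7,fy=3.7,interpolation=cv2.INTER_CUBIC))
"
```

```text
t 20.45 TCP [489.6 229.6 113.6] edge in stand [46.8  0.2  9.1] tilt deg 33.5 yaw/roll deg 0.27 1.65 F [ 0.5 -0.2  0.4] w 39.2
TCP in stand [-1.19856475  2.91993024 81.68122288]
```

View pics/q2z.png

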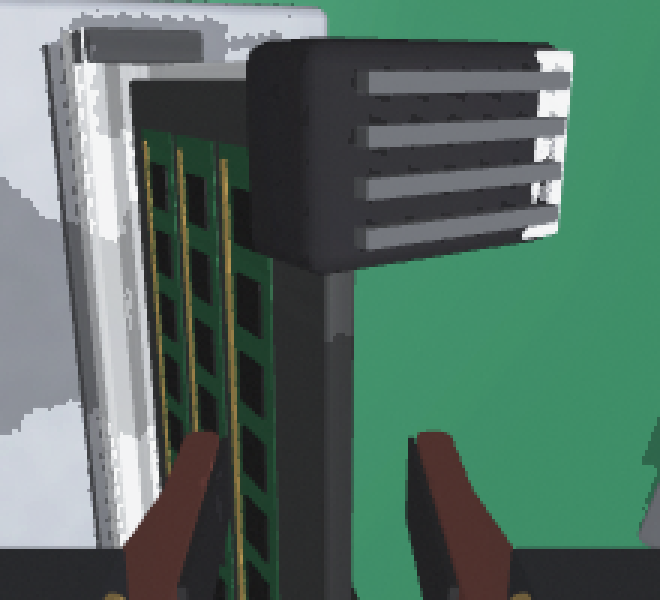

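View pics/q2s.png

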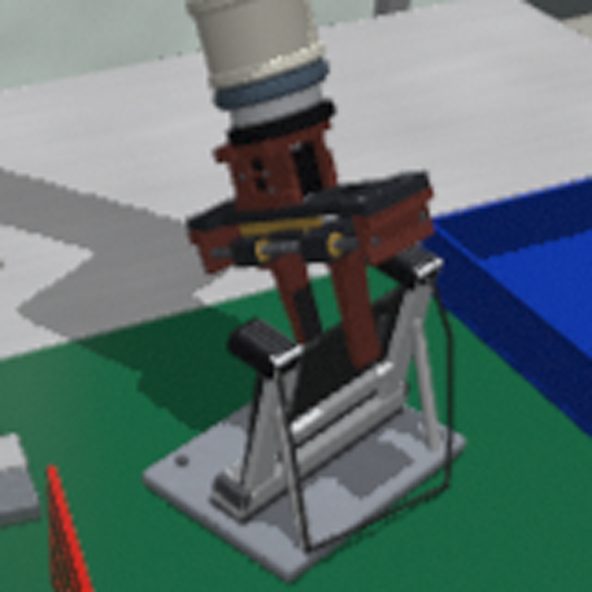

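Call:
arm_command(increments=[[[0.3, 0, 0.15], 0], [[0.3, 0, 0.15], 0], [[0.3, 0, 0.15], 0], [[0.2, 0, 0.1], 0]])

```text
t: 20.95
ee_pos: [500.2, 232.9, 113.0]
orientation: [-2.968, -0.492, -0.729]
ft_force: [-10.3, -0.1, 7.9]
width: 39.6
```

```bash
python3 -c "
from ins import *
o,T,e=where()
print('TCP in stand',M.T@(o['ee_pos']-t0))
shot('q3')
s=cv2.imread('pics/q3.png')[75:275,150:370];cv2.imwrite('pics/q3z.png',cv2.resize(s,None,fx=3,fy=3,interpolation=cv2.INTER_NEAREST))
"
```

```text
t 20.95 TCP [500.2 232.9 113. ] edge in stand [57.6 -0.2  9.5] tilt deg 33.3 yaw/roll deg 0.3 1.7 F [-10.3  -0.1   7.9] w 39.6
TCP in stand [ 9.87521915  2.55954611 82.17931268]
```

View pics/q3z.png

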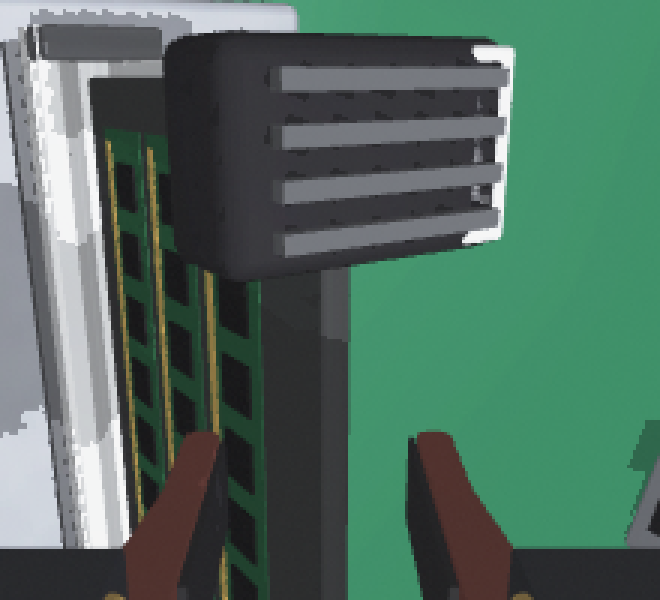

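Call:
arm_command(increments=[[[-0.3, 0, -0.1], 0], [[-0.3, 0, -0.1], 0], [[0, 0, -0.3], 0], [[0, 0, 0], 0]])

```text
t: 21.4
ee_pos: [492.4, 230.3, 114.6]
orientation: [-2.968, -0.492, -0.729]
ft_force: [0.3, 0.1, 0.3]
width: 39.4
```

```bash
python3 -c "
from ins import *
o,T,e=where()
print('TCP in stand',M.T@(o['ee_pos']-t0))
shot('q4')
s=cv2.imread('pics/q4.png')[75:275,150:370];cv2.imwrite('pics/q4z.png',cv2.resize(s,None,fx=3,fy=3,interpolation=cv2.INTER_NEAREST))
"
```

```text
t 21.4 TCP [492.4 230.3 114.6] edge in stand [49.3 -0.1 10.3] tilt deg 33.3 yaw/roll deg 0.3 1.7 F [0.3 0.1 0.3] w 39.4
TCP in stand [ 1.54437173  2.68891876 82.96808068]
```

View pics/q4z.png

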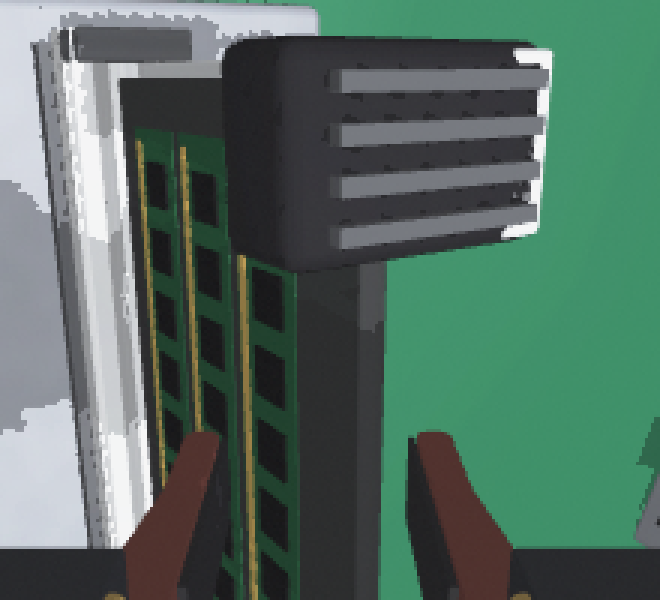

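Call:
arm_command(increments=[[[0.1, 0, -0.6], 0], [[0.1, 0, -1], 0], [[0, 0, -1.5], 0], [[0, 0, -2], 0], [[0, 0, -2.5], 0], [[0, 0, -3], 0], [[0, 0, -3], 0], [[0, 0, -2], 0], [[0, 0, 0], 0]])

```text
t: 22.35
ee_pos: [422.8, 212.3, 259.2]
orientation: [-2.966, -0.492, -0.727]
ft_force: [-0.3, -0.6, -0.5]
width: 39.3
```

```bash
python3 -c "
from ins import *
o,T,e=where()
shot('z1')
for n in ('scene','top'): cv2.imwrite(f'pics/z1{n}.png',get_image(n)[:,:,::-1])
s=cv2.imread('pics/z1scene.png')[110:220,255:375];cv2.imwrite('pics/z1s.png',cv2.resize(s,None,fx=5,fy=5,interpolation=cv2.INTER_CUBIC))
s=cv2.imread('pics/z1top.png')[165:277,80:230];cv2.imwrite('pics/z1t.png',cv2.resize(s,None,fx=5,fy=5,interpolation=cv2.INTER_CUBIC))
"
```

```text
t 22.35 TCP [422.8 212.3 259.2] edge in stand [-37.1   5.7 146.5] tilt deg 33.3 yaw/roll deg 0.28 1.58 F [-0.3 -0.6 -0.5] w 39.3
```

View pics/z1.png

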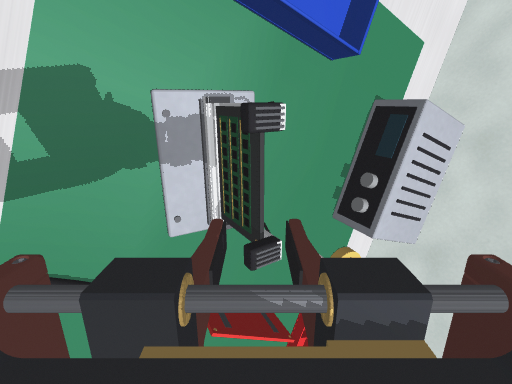

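View pics/z1s.png

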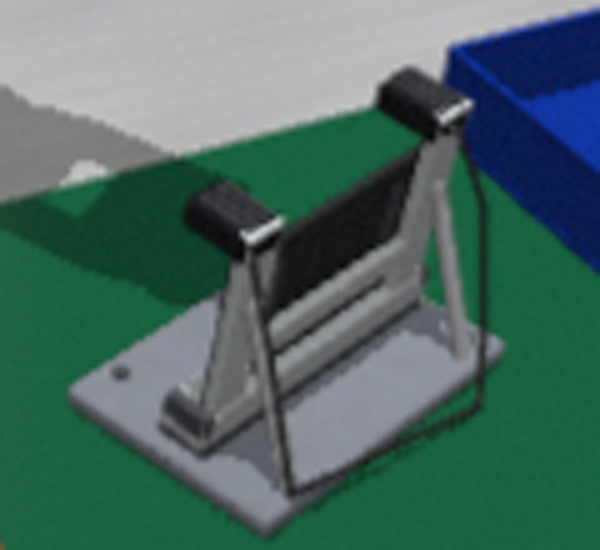

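View pics/z1t.png

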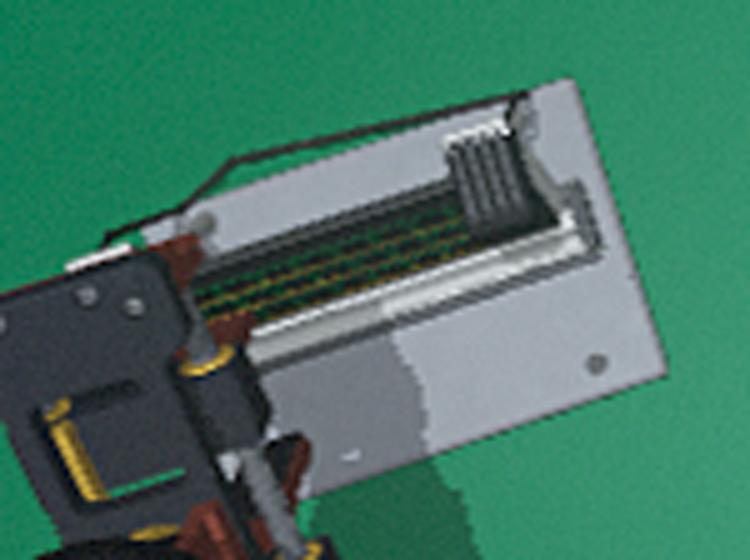

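Run:
```python
from ins import *
c=wcam("z1"); im=cv2.imread("pics/z1.png"); x0,y0,f=190,80,5
o=cv2.resize(im[80:260,190:300],None,fx=f,fy=f,interpolation=cv2.INTER_NEAREST)
o=o[:, :]
def ln(A,B,col):
    q=(proj(c,toW(P,[A,B]))-[x0,y0]+.5)*f
    cv2.line(o,tuple(int(v) for v in q[0]),tuple(int(v) for v in q[1]),col,1,cv2.LINE_AA)
for x in (-6,0):
    ln((x,-85,110),(x,85,110),(0,255,255)); ln((x,85,0),(x,85,110),(0,255,255))
ln((-6,-85,0),(-6,85,0),(255,0,255))
for z in (118,137): ln((-36,63,z),(-36,91,z),(0,0,255)); ln((-36,-63,z),(-36,-91,z),(0,0,255))
o=cv2.resize(o,None,fx=.66,fy=.66); cv2.imwrite("pics/z1ov.png",o)
```

```text
(no output)
```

View pics/z1ov.png

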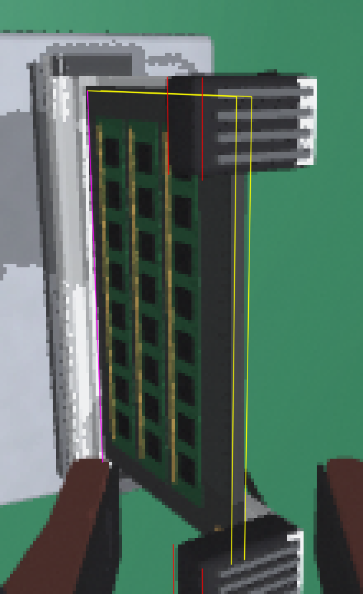

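Call:
arm_command(increments=[[[-1, 1.5, -3], 0], [[-2, 2, -3], 0], [[-2, 2, -2], 0], [[0, 0, 0], 0], [[0, 0, 0], 0]])

```text
t: 23.0
ee_pos: [361.4, 133.2, 300.9]
orientation: [-2.978, -0.495, -0.702]
ft_force: [-0.5, 0.8, 0.0]
width: 39.7
```

```bash
python3 -c "
from ins import *
where(); shot('z2')
t=get_image('top')[:,:,::-1]; cv2.imwrite('pics/z2top.png',t)
s=cv2.imread('pics/z2.png')[60:260,150:350];cv2.imwrite('pics/z2z.png',cv2.resize(s,None,fx=3,fy=3,interpolation=cv2.INTER_CUBIC))
"
```

```text
t 23.0 TCP [361.4 133.2 300.9] edge in stand [-126.1  -49.5  178.4] tilt deg 32.2 yaw/roll deg 0.36 1.78 F [-0.5  0.8  0. ] w 39.7
```

View pics/z2z.png

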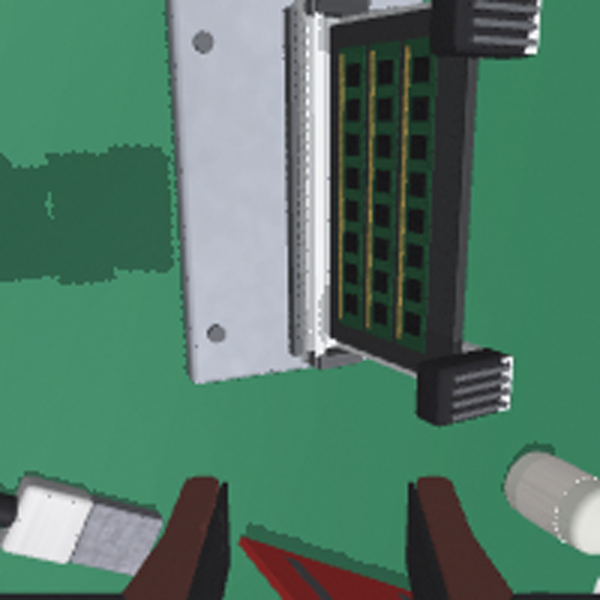

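View pics/z2top.png

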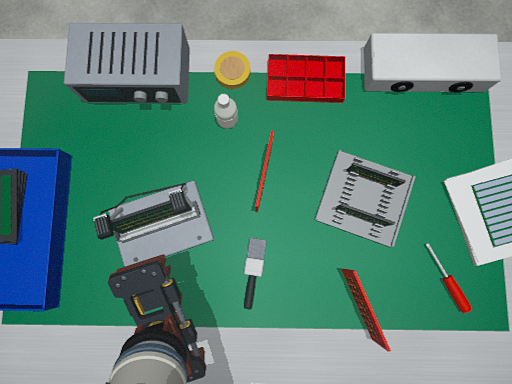

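```bash
python3 -c "
from h import *
print(close_job())"
```

```text
the job is handed in; nothing more can be done
None
```

The large carrier is in the inspection stand and released, and I handed the job in at about 23 s of the 45 s. `close_job()` reports no verdict, so whether it passed is not confirmed.

**How it went**
- **Lift:** I pinched the carrier at the middle of its top edge and lifted it about 160 mm, clear of the rack.
- **Tilt:** The moves have no tilt command. I got it by pushing outward at the arm's reach limit, where the arm gives up orientation to get closer. Joint 3 was held at its lower limit there. It read 0.086–0.087 rad, just under the quoted 0.09, which I took to be rounded.
- **Insertion:** I brought the bottom edge into the slot at about 33° to the frame, just outside the 20–32° given. It passed the lamps and lip with only about 2 N of side force.
- **Straightening:** I opened the jaws around the plate and swung it back with the front finger. A push of about 13 N met firm resistance, so I backed off and withdrew.

**Last checks**
- **Carrier:** In the wrist, top and scene pictures it stands in the slot between the end stops, under the lamps and back against the uprights, component side out. The model overlay agrees to about 1–2 pixels.
- **Other parts:** In the last top picture the small carriers, brush and bottle look the same as at the start. The gripper is clear and reads about zero force.

**What disagreed or is uncertain**
- The cameras disagreed on the stand by about 5 mm and 1°, with its height uncertain by a few millimetres.
- I felt no clear floor contact during insertion, so full seating rests on the pictures and the firm push.

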